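Set out the till-side display at the greengrocer's

TASK

Please set out the counter: stand the tall dark molasses jar under the clear shelf, in line with and midway between the squat cream and red jars; stand the amber honey jar straight in front of the squat yellow jar (on the robot's side, square to the row) with a 3 cm gap; and lay the date carton flat on the left of the green collection box (robot's left), centred along it and parallel to it, with a 4 cm gap. Keep the two glass jars upright, set them down gently without dropping them, and leave everything else where it stands.

Things in the scene. Friction and masses are not known exactly. Their poses are not given: they have to be found in the camera images.
- molasses: tall upright glass jar, almost black, paper band, brass lid: 60 mm diameter, 130 mm high (lid the top 16 mm, 58 mm diameter), 0.35 to 0.65 kg; to be moved. Origin at the centre of its underside, z up. Starts on the open counter in front of the shelf.
- honey: upright amber glass jar, paper band, black lid: 60 mm diameter, 105 mm high (lid the top 16 mm), 0.3 to 0.52 kg; to be moved. Origin at the centre of its underside, z up. Starts on the open counter in front of the shelf.
- carton: brown date carton with cream panels, lying flat: 150 mm long (its x), 55 mm wide (its y), 60 mm high, 0.25 to 0.5 kg; to be moved. Origin at the centre of its underside. Either end may face either way.
- collection: green collection box with a slot, screwed to the counter: 120 mm along its x, 100 mm along its y, 75 mm high; origin at the centre of its underside. x points away from the robot, +y is its left side as the robot sees it; turned up to 0.25 rad.
- shelf: clear shelf over the row of squat jars, fixed: board x -50 to +160 mm, 740 mm wide (y), underside 300 mm, top 312 mm up; four 16 mm posts at x -35 and 145, y ±355 mm; open front and back; jars on its rear edge up to 401 mm. Origin on the counter under the row; x away from the robot, y left along the row; yaw within 0.06 rad. A tool tilted about 35 degrees from the front reaches the row.
- cream_jar: squat jar with cream contents and cream lid: 72 mm diameter, 90 mm high; stands loose at one end of the row under the shelf (left or right varies), 210 mm from the red jar. Leave it there. Origin at the centre of its underside, axes parallel to the shelf's.
- red_jar: squat jar with red contents and red lid: 72 mm diameter, 90 mm high; stands loose in the middle of the row. Leave it there. Origin at the centre of its underside, axes parallel to the shelf's.
- yellow_jar: squat jar with yellow contents and yellow lid: 72 mm diameter, 90 mm high; stands loose at the other end of the row, 210 mm from the red jar. Leave it there. Origin at the centre of its underside, axes parallel to the shelf's (its -x is its front, towards the robot).
- tin: blue round tin with a paper band and aluminium lid, 60 mm diameter, 85 mm high, loose, among the two jars that are to be moved; leave it there. Origin at the centre of its underside.
- tape: orange roll of tape lying flat, 84 mm diameter, 30 mm high, loose, in front of the middle of the row; leave it there. Origin at the centre of its underside.
- spray: clear bottle with a yellow cap, 52 mm diameter, 150 mm high, loose, to the right of the shelf; leave it there. (Fixed around: a card terminal 45 mm high by the robot's left, printer far left, tub of tomatoes far right, scales, keyboard, fruit crates at the edges.) Origin at the centre of its underside.

How it is judged (in metres and radians):
At the end, for the whole second after the job is handed in: Molasses jar within 117 mm of cream and red jars, 14 mm of their line; honey jar 96 mm (±12) in front of the yellow jar, 14 mm sideways; carton centre 117.5 mm (±12) left of the box's, 15 mm lengthwise, parallel to 0.1 rad; all upright (0.1 rad), on the counter, at rest (horizontal distance between molasses and cream_jar below 0.117 m and horizontal distance between molasses and red_jar below 0.117 m and x of molasses in the frame of red_jar between -0.014 and 0.014 m and x of honey in the frame of yellow_jar between -0.108 and -0.084 m and y of honey in the frame of yellow_jar between -0.014 and 0.014 m and y of carton in the frame of collection between 0.1055 and 0.1295 m and x of carton in the frame of collection between -0.015 and 0.015 m and angle between the x axis of carton and the x axis of collection, either way round below 0.1 rad and height (world z) of each of molasses, honey, carton below 0.006 m and angle between each of molasses, honey, carton's own z axis and vertical below 0.1 rad and linear speed of each of molasses, honey, carton below 0.02 m/s); the robot touches nothing.
It fails at once if a jar of the row is shifted by more than 12 mm (distance of any of cream_jar, red_jar, yellow_jar from where it was at the start of the episode above 0.012 m).
It fails at once if the tin, tape roll or bottle is shifted by more than 15 mm (distance of any of tin, tape, spray from where it was at the start of the episode above 0.015 m).
It fails at once if the molasses or honey jar is tipped by more than 0.5 rad (angle between any of molasses, honey's own z axis and vertical above 0.5 rad).
It fails at once if the molasses or honey jar is dropped or slammed: faster than 0.4 m/s within 12 mm of the counter ((height (world z) of molasses below 0.012 m and linear speed of molasses above 0.4 m/s) or (height (world z) of honey below 0.012 m and linear speed of honey above 0.4 m/s)).
It also fails if it takes over 72 s, if anything falls off the work surface, if the arm or the gripper's body presses on something with over 40 N, if the wrist force passes 120 N, or if a joint passes its speed limit or range.

ROBOT

A 7-joint arm with a two-finger parallel gripper is mounted at the origin on the work surface. World frame = base frame: x ahead of the robot, y to its left, z up, the work surface at z = 0. Lengths are in mm, angles in rad, forces in N, time in s.
With the tool pointing down it reaches from about 425 to 800 mm from the base axis. Payload 8.3 kg.
Tool frame: the origin (TCP) lies at the very end of the fingers, on their centre line; the grasp point (between the pads) lies 19 mm behind it; z points along the fingers, x is the direction in which the jaws open and shut, and the axes are right-handed (so a half turn about z gives the same grasp; the last joint's range is limited). The gripper opens to 85 mm and grips with 20 to 120 N. Pads are 22 mm wide; open, the fingers measure 114 mm over their backs; the gripper's body (76 mm by 85 mm) begins 54 mm behind the grasp point. The pads swing forward as they close: fully open they stand 13 mm farther back than shut.
Start: joints at [1.285, 0.383, 0.016, 1.37, -0.006, 1.388, -0.046], TCP at [138.14, -609.525, 231.279] pointing down, gripper open.
Joint ranges: [-2.95, 2.95], [-0.25, 2.06], [-1.52, 1.56], [0.18, 2.33], [-1.44, 4.58], [0.02, 2.06], [-3.01, 3.01]. Speed limits (rad/s): [2.39, 2.39, 3.01, 3.01, 3.14, 3.14, 3.14].

INTERFACE

Orientations are given as [roll, pitch, yaw] about the fixed x, y, z axes, in that order (R = Rz(yaw) Ry(pitch) Rx(roll)).
In Python, from plant import * gives the robot as it stands. The module is installed in compiled form; this text tells all that it offers.
- The arm moves only by the shell command python3 -m handwheel 'ROWS' [FORCE]. ROWS is JSON, a list of rows, each an object with "slide": the shift along the world's x, y, z in units of 0.15 m (1.0 is 0.15 m), a list of three; "turn": the turn, a rotation vector about the world's x, y, z in units of pi/2 rad (1.0 is pi/2 rad), a list of three; "hand": the closure, from 0 (fully open) to 1 (shut). In form: [{"slide": [dx, dy, dz], "turn": [ax, ay, az], "hand": hand}, ...]. A call has 1 to 5 rows; each row shifts and turns the commanded pose from where the row before left it; what a row does not reach is not made up. A row lasts 1/10 s, in which the tool goes at most 50 mm and 8.59 degrees, less where a joint would pass 70% of its speed; a pose out of reach is approached as far as the arm can. A call with a number of a shift or a turn outside -1 to 1 is refused whole. A call with a gripper value outside its range is refused whole. The fingers move at their own pace and stop on an object; FORCE is the grip in N (left out, the last holds). Time passes only in rows, so rows that do not move let the fingers close. It gives the time, the measured TCP pose, the force and the opening at its end, in the units of the state.
- observe(): the state, without advancing time (a new reading comes with each control period).
- get_image(name): name is "scene" or "top" or "wrist"; returns a dict with "img" (480x640x3 uint8, blue, green, red), "range_z" (480x640 float32, mm along the optical axis (not along the pixel's ray), 0 where there is no reading), "fx", "fy", "cx", "cy" (pixels), "cam_to_world" (4x4, takes a point from camera to world coordinates). Camera axes: x right, y up, looking along -z (the intrinsics and any distortion apply to the point x, -y, -z); pixel columns grow to the right and rows downward; lengths in mm; the calibration is good to about 2 mm. A picture is of the moment at which its call begins.
- job_done(): hands the job in, once; it reports no verdict.
The state is a dict: "time_s": time; "qpos": joint angles; "qd": joint speeds; "tau": joint torques, N m; "tcp_pos": TCP position; "orientation": TCP orientation; "ft_force": force on the tool from outside, world axes, zero at the start; "torque": the same for the moment, N m; "finger_gap": finger opening in mm.
Only numpy, scipy, OpenCV 4.12 (cv2) and the standard library are available. Lean on these libraries where they do the work, as an engineer would, in place of code of your own. Each camera call takes 0.05 s, during which the arm holds its last target.

## Working session

There is one attempt and no reset: what is moved stays moved. The work goes in short steps, Python scripts to look and compute and a shell command to move; the robot and the scene stay as the last step left them, time stands still between calls to the robot, and variables do not carry over. Pictures are saved under pics/ and viewed, and the job is handed in when it is done.

```bash
mkdir -p pics; ls
python3 - <<'E'
from plant import *
import cv2,pickle
o=observe();print(o)
for n in ["scene","top","wrist"]:
    d=get_image(n);cv2.imwrite(f"pics/{n}0.png",d["img"]);pickle.dump(d,open(f"{n}0.pkl","wb"))
    print(n,d["fx"],d["cx"],d["cy"],d["cam_to_world"], [k for k in d])
E
```

```text
pics
{'time_s': 0.0, 'qpos': array([ 1.2850894 ,  0.38425031,  0.01635979,  1.3711275 , -0.00630155,
        1.38821735, -0.04649442]), 'qd': array([-1.88023249e-03,  2.14400336e-03,  4.62230813e-04, -6.17179648e-04,
       -2.77141685e-04, -9.97517689e-05, -4.94482529e-04]), 'tau': array([ 7.65172808e-04, -6.27593708e+01,  8.45000278e-01, -3.71812534e+01,
        1.66412804e-02,  1.44182050e-02,  2.05221448e-05]), 'tcp_pos': array([ 138.03892814, -609.05547105,  230.28326102]), 'orientation': array([ 3.14156394e+00,  1.95326097e-03, -1.34790707e+00]), 'ft_force': array([ 0.19428437, -0.10929284, -0.06269264]), 'torque': array([-0.00229599,  0.00559455,  0.01152492]), 'finger_gap': 85.28057398521688}
scene 469.20661832525644 324.05198725459786 250.44784842492666 [[ 7.20995230e-01  6.62773111e-01 -2.02231750e-01  3.31857649e+02]
 [-6.92928649e-01  6.91267927e-01 -2.04935456e-01 -2.25048663e+02]
 [ 3.97061329e-03  2.87889660e-01  9.57655355e-01  9.40029775e+02]
 [ 0.00000000e+00  0.00000000e+00  0.00000000e+00  1.00000000e+00]] ['img', 'range_z', 'fx', 'fy', 'cx', 'cy', 'cam_to_world']
top 622.812425585177 322.92729522507 246.4876929263387 [[ 2.16452747e-02  9.82282674e-01 -1.86151094e-01  2.42458378e+02]
 [-9.99757294e-01  2.20307340e-02  2.07939243e-06  2.38568247e+00]
 [ 4.10308779e-03  1.86105869e-01  9.82521130e-01  1.50478639e+03]
 [ 0.00000000e+00  0.00000000e+00  0.00000000e+00  1.00000000e+00]] ['img', 'range_z', 'fx', 'fy', 'cx', 'cy', 'cam_to_world']
wrist 368.2052021242995 318.1474304800765 242.0687962392464 [[ 2.21627909e-01  9.32883283e-01  2.83918737e-01  2.10670783e+02]
 [-9.75129840e-01  2.12530784e-01  6.28685928e-02 -5.92158111e+02]
 [-1.69241267e-03 -2.90791068e-01  9.56785081e-01  3.73156724e+02]
 [ 0.00000000e+00  0.00000000e+00  0.00000000e+00  1.00000000e+00]] ['img', 'range_z', 'fx', 'fy', 'cx', 'cy', 'cam_to_world']
```

View pics/scene0.png

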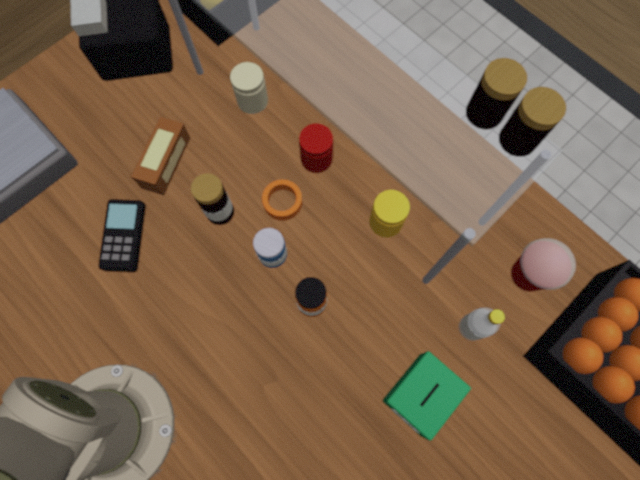

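View pics/top0.png

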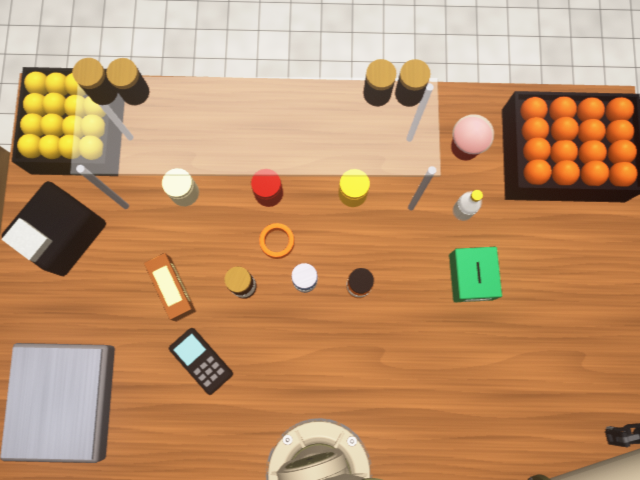

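View pics/wrist0.png

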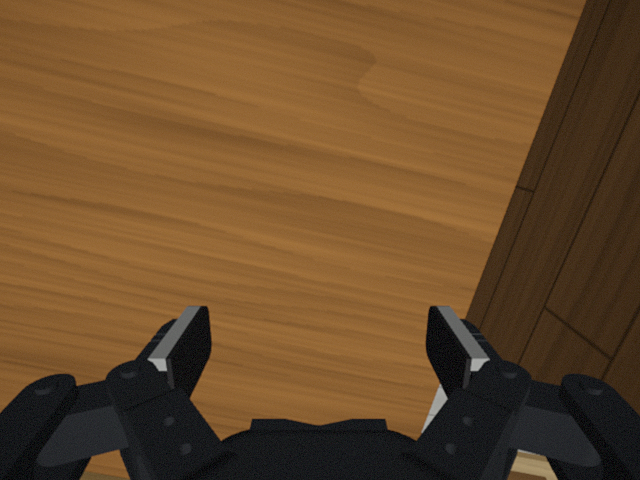

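The top view shows, left to right: cream jar (178,184), red (266,185) and yellow (354,185); tape (277,240), molasses with the brass lid (239,281), tin (304,277), honey with the dark lid (360,283), carton (169,287), green box (477,273) and spray (469,203). Next I'll measure positions.

```bash
cat > vis.py <<'E'
import numpy as np, cv2, pickle
def cloud(d):
    z=d["range_z"]; v,u=np.mgrid[0:480,0:640]
    X=np.stack([(u-d["cx"])/d["fx"]*z,-(v-d["cy"])/d["fy"]*z,-z,np.ones_like(z)],-1)
    W=(X@d["cam_to_world"].T)[...,:3]; W[z<=0]=np.nan
    return W
def onplane(d,uv,h):
    uv=np.atleast_2d(uv).astype(float)
    r=np.stack([(uv[:,0]-d["cx"])/d["fx"],-(uv[:,1]-d["cy"])/d["fy"],-np.ones(len(uv))],-1)@d["cam_to_world"][:3,:3].T
    o=d["cam_to_world"][:3,3]; t=(h-o[2])/r[:,2]
    return (o+r*t[:,None])[:,:2]
def top_at(d,h,guess,rad,tol=7):
    W=cloud(d)
    m=(abs(W[...,2]-h)<tol)&(np.hypot(W[...,0]-guess[0],W[...,1]-guess[1])<rad)
    m=m.astype(np.uint8)
    n,l,s,c=cv2.connectedComponentsWithStats(m)
    if n<2: return None
    i=1+np.argmax(s[1:,4]); vs,us=np.nonzero(l==i)
    P=onplane(d,np.stack([us,vs],1),h)
    (c,r)=cv2.minEnclosingCircle(P.astype(np.float32))
    return P.mean(0).round(1),np.round(c,1),round(r,1),len(P),np.nanmean(W[vs,us,2]).round(1),cv2.minAreaRect(P.astype(np.float32))
E
python3 - <<'E'
from vis import *
d={n:pickle.load(open(n+"0.pkl","rb")) for n in("top","scene")}
print(np.nanpercentile(cloud(d["top"])[300:330,230:330,2],[5,50,95]))
L=[("cream",(178,184),90,50),("red",(266,185),90,50),("yellow",(354,185),90,50),("tape",(277,240),30,60),("mol",(239,281),130,45),("tin",(304,277),85,45),("honey",(360,283),105,45),("carton",(169,287),60,110),("box",(477,273),75,100),("spray",(469,203),150,40)]
for n,uv,h,rad in L:
    g=onplane(d["top"],uv,h)[0]
    for k in d: print(n,k,top_at(d[k],h,g,rad))
E
```

```text
[-6.35386953 -0.76906142  4.48322218]
cream top (array([650.1, 351. ]), array([655.2, 351.6]), 35.7, 512, np.float64(88.4), ((646.4570922851562, 350.53436279296875), (51.21802520751953, 68.59720611572266), 1.3129884004592896))
cream scene (array([660.6, 348.9]), array([661.2, 348.6]), 37.2, 768, np.float64(90.5), ((660.9425048828125, 349.1869201660156), (73.01483154296875, 68.15647888183594), 48.28144454956055))
red top (array([654.1, 142. ]), array([658.9, 142.4]), 35.6, 517, np.float64(88.4), ((651.2200317382812, 142.00143432617188), (51.251495361328125, 66.2733154296875), 1.312988519668579))
red scene (array([664.4, 139.4]), array([664.2, 139.3]), 36.9, 855, np.float64(90.3), ((664.3765258789062, 139.53463745117188), (70.75605010986328, 69.12640380859375), 25.52935791015625))
yellow top (array([657.2, -67.3]), array([662.8, -67.6]), 34.9, 503, np.float64(88.8), ((653.5733032226562, -67.84839630126953), (51.24866485595703, 66.21031951904297), 1.3125892877578735))
yellow scene (array([668.3, -69.7]), array([668. , -69.6]), 36.1, 962, np.float64(90.0), ((668.4791259765625, -69.391708
[... 2038 characters left out ...]
loat64(73.9), ((460.1936950683594, -356.1094970703125), (119.94554138183594, 101.82151794433594), 4.533431053161621))
box scene (array([ 463.7, -359.8]), array([ 464.6, -359.5]), 75.7, 3977, np.float64(74.3), ((464.6476135253906, -359.2458801269531), (119.4527359008789, 99.67102813720703), 4.309650897979736))
spray top (array([ 624.8, -339.7]), array([ 624.8, -339. ]), 13.0, 90, np.float64(148.7), ((624.8462524414062, -339.6363220214844), (22.529794692993164, 23.715002059936523), 88.70442199707031))
spray scene (array([ 628.1, -341.4]), array([ 628.4, -340.7]), 12.8, 165, np.float64(149.3), ((627.59130859375, -340.92535400390625), (22.00151252746582, 23.677406311035156), 46.174503326416016))
```

```bash
python3 -m handwheel '[{"slide":[0.21,0.23,0],"turn":[0,0,-0.03],"hand":0},{"slide":[0.21,0.23,0],"turn":[0,0,-0.03],"hand":0},{"slide":[0.21,0.23,0],"turn":[0,0,-0.03],"hand":0},{"slide":[0.21,0.23,0],"turn":[0,0,-0.03],"hand":0},{"slide":[0.21,0.23,0],"turn":[0,0,-0.02],"hand":0}]' 60; python3 -c "
from plant import *
o=observe();print(o['qpos'].tolist(),o['tcp_pos'],o['orientation'])"
```

```text
time_s: 0.65
tcp_pos: [296.5, -435.3, 231.1]
orientation: [3.141, 0.0, -1.57]
ft_force: [-0.2, -0.1, 0.5]
finger_gap: 85.7
[0.990396913656589, 0.17507147966354838, -0.08934997873017538, 1.636668879445782, 0.015992238976228826, 1.330764688880348, -0.6712133532245752] [ 296.54386337 -435.31914625  231.13981285] [ 3.14147687e+00  1.61571139e-04 -1.56981372e+00]
```

```bash
python3 -m handwheel '[{"slide":[0.11,0.31,0],"turn":[0,-0.05,0],"hand":0},{"slide":[0.11,0.31,0],"turn":[0,-0.05,0],"hand":0},{"slide":[0.1,0.31,0],"turn":[0,-0.05,0],"hand":0},{"slide":[0.1,0.31,0],"turn":[0,-0.05,0],"hand":0}]'; python3 -c "
from plant import *
o=observe();print(o['qpos'].tolist(),o['tcp_pos'],o['orientation'])"
```

```text
time_s: 1.05
tcp_pos: [359.1, -249.1, 231.2]
orientation: [-2.824, -0.001, -1.568]
ft_force: [1.9, 0.9, 1.1]
finger_gap: 85.5
[0.9267925598782966, -0.2024982815656659, -0.1951498271181187, 2.0462717927418237, -0.28442914695555493, 1.07054439069904, -0.7278470705493539] [ 359.11040929 -249.12649974  231.21009159] [-2.82433333e+00 -9.29253380e-04 -1.56793441e+00]
```

```bash
cat > kin.py <<'E'
import numpy as np, itertools
from scipy.spatial.transform import Rotation as R
from scipy.optimize import least_squares
D=[([1.2850894,0.38425031,0.01635979,1.3711275,-0.00630155,1.38821735,-0.04649442],[138.04,-609.06,230.28],[3.14156,0.00195,-1.34791]),
([0.990396913656589,0.17507147966354838,-0.08934997873017538,1.636668879445782,0.015992238976228826,1.330764688880348,-0.6712133532245752],[296.54386337,-435.31914625,231.13981285],[3.14147687e+00,1.61571139e-04,-1.56981372e+00]),
([0.9267925598782966,-0.2024982815656659,-0.1951498271181187,2.0462717927418237,-0.28442914695555493,1.07054439069904,-0.7278470705493539],[359.11040929,-249.12649974,231.21009159],[-2.82433333e+00,-9.29253380e-04,-1.56793441e+00])]
def fk(p,q,s):
    d1,L1,a1,L2,a2,Lt,at,o1,o7=p[:9]
    r=R.from_euler('z',s[0]*q[0]+o1); x=np.array([0,0,d1])
    r=r*R.from_euler('y',q[1])*R.from_euler('z',s[1]*q[2]); x=x+r.apply([a1,0,L1])
    r=r*R.from_euler('y',q[3])*R.from_euler('z',s[2]*q[4]); x=x+r.apply([a2,0,L2])
    r=r*R.from_euler('y',q[5]); x=x+r.apply([at,0,0]); r=r*R.from_euler('z',s[3]*q[6]+o7); x=x+r.apply([0,0,Lt])
    return x,r
def res(p,s):
    e=[]
    for q,x,o in D:
        X,r=fk(p,q,s); e+=list(X-x)
        e+=list(500*(R.from_euler('xyz',o).inv()*r).as_rotvec())
    return np.array(e+list(0.002*(np.array(p)-P0)))
P0=np.array([340,400,0,400,0,250,0,0,0.])
if __name__=="__main__":
    for s in itertools.product([1,-1],repeat=4):
        best=None
        for o1 in(0,np.pi):
          for o7 in (0,np.pi/2,np.pi,-np.pi/2):
            p=P0.copy();p[7]=o1;p[8]=o7
            f=least_squares(res,p,args=(s,),loss='linear')
            if best is None or f.cost<best.cost:best=f
        if best.cost<500:print(s,round(best.cost,3),best.x.round(3).tolist())
E
python3 kin.py
```

```text
(-1, -1, -1, -1) 42.227 [197.707, 474.473, -8.593, 438.744, -31.774, 361.45, -18.63, -0.053, 3.09]
```

```bash
cat > ik.py <<'E'
from kin import *
p=[197.707,474.473,-8.593,438.744,-31.774,361.45,-18.63,-0.053,3.09]; s=(-1,)*4
lo=np.array([-2.95,-.25,-1.52,.18,-1.44,.02,-3.01])+.03;hi=np.array([2.95,2.06,1.56,2.33,4.58,2.06,3.01])-.03
def tool(a,t): # approach azimuth a, tilt t
    z=np.array([np.sin(t)*np.cos(a),np.sin(t)*np.sin(a),-np.cos(t)]); x=np.array([np.sin(a),-np.cos(a),0])
    return R.from_matrix(np.stack([x,np.cross(z,x),z],1))
def ik(x,r,q0=D[2][0]):
    f=lambda q:np.r_[(fk(p,q,s)[0]-x)/10,20*(r.inv()*fk(p,q,s)[1]).as_rotvec(),.05*(q-q0)]
    best=None
    for k in range(4):
        q=np.clip(np.array(q0)+(0 if k==0 else np.random.randn(7)*.4),lo,hi)
        g=least_squares(f,q,bounds=(lo,hi))
        if best is None or g.cost<best.cost:best=g
    X,rr=fk(p,best.x,s)
    return np.linalg.norm(X-x),(r.inv()*rr).magnitude(),best.x.round(2)
E
python3 - <<'E'
from ik import *
for nm,c,zs in (("honey",(434.2,-85.2),(78,)),("mol",(427,191),(102,)),("molT",(660.5,245.5),(102,)),("honT",(570.2,-69.8),(78,))):
  for t in (.35,.61):
    for a in (-.9,-.5,0.02,.3,.6,.9):
        r=tool(a,t); x=np.array([*c,zs[0]])+19*r.as_matrix()[:,2]
        e=ik(x,r); print(nm,t,a,e[0].round(1),e[1].round(3),e[2])
E
```

```text
Traceback (most recent call last):
AttributeError: 'float' object has no attribute 'round'
```

Run:
```python
from ik import *
for nm,c,zs in (("honey",(434.2,-85.2),(78,)),("mol",(427,191),(102,)),("molT",(660.5,245.5),(102,)),("honT",(570.2,-69.8),(78,))):
  for t in (.35,.61):
    for a in (-.9,-.5,0.02,.3,.6,.9):
        r=tool(a,t); x=np.array([*c,zs[0]])+19*r.as_matrix()[:,2]
        e=ik(x,r); print(nm,t,a,round(float(e[0]),1),round(float(e[1]),3),e[2])
```

```text
honey 0.35 -0.9 0.0 0.0 [ 0.5   0.02 -0.52  2.29  0.46  0.65 -2.84]
honey 0.35 -0.5 4.6 0.039 [-1.53 -0.22  1.51  2.3   0.63  0.66 -2.53]
honey 0.35 0.02 5.9 0.048 [ 1.77 -0.22 -1.49  2.3  -0.57  0.65 -0.87]
honey 0.35 0.3 3.0 0.021 [-1.21  0.14  1.53  2.3  -0.61  0.66 -0.52]
honey 0.35 0.6 0.0 0.0 [ 0.72  0.04 -0.42  2.27 -0.44  0.68 -0.34]
honey 0.35 0.9 0.0 0.0 [ 0.77  0.11 -0.43  2.2  -0.42  0.79 -0.04]
honey 0.61 -0.9 12.7 0.112 [-1.43  0.22  1.35  2.3   0.49  0.6  -2.98]
honey 0.61 -0.5 23.6 0.189 [ 1.32  0.28 -1.49  2.3   1.03  0.75 -2.98]
honey 0.61 0.02 25.7 0.211 [ 1.86 -0.22 -1.49  2.3  -0.83  0.66 -0.56]
honey 0.61 0.3 15.9 0.129 [-0.92  0.44  1.53  2.3  -1.23  1.    0.14]
honey 0.61 0.6 3.0 0.025 [-0.78  0.55  1.53  2.3  -1.31  1.23  0.53]
honey 0.61 0.9 0.0 0.0 [ 0.91  0.15 -0.41  2.25 -0.77  0.84  0.38]
mol 0.35 -0.9 0.0 0.0 [-1.78  0.4   1.27  2.07 -0.05  0.88 -2.98]
mol 0.35 -0.5 0.0 0.0 [-1.1   0.08  0.46  2.16  0.39  0.78 -2.98]
mol 0.35 0.02 0.0 0.0 [ 0.35 -0.02 -0.91  2.27  0.26  0.59 -2.3 ]
mol 0.35 0.3 0.0 0.0 [ 0.46 -0.06 -0.95  2.29 -0.    0.54 -1.76]
mol 0.3
[... 1423 characters left out ...]
 0.23 -0.13  2.06  0.34  0.56 -2.33]
honT 0.35 0.02 0.0 0.0 [ 0.35  0.22 -0.27  2.09  0.01  0.49 -1.47]
honT 0.35 0.3 0.0 0.0 [ 0.47  0.25 -0.36  2.06 -0.14  0.54 -1.02]
honT 0.35 0.6 0.0 0.0 [ 0.57  0.29 -0.43  2.   -0.22  0.64 -0.64]
honT 0.35 0.9 0.0 0.0 [ 0.63  0.36 -0.48  1.93 -0.23  0.76 -0.33]
honT 0.61 -0.9 0.0 0.0 [-0.95  0.38  0.91  2.12  0.45  0.46 -2.98]
honT 0.61 -0.5 0.0 0.0 [ 0.1   0.18 -0.12  2.22  1.    0.33 -2.97]
honT 0.61 0.02 0.0 0.0 [ 0.44  0.16 -0.37  2.3  -0.36  0.1  -1.11]
honT 0.61 0.3 0.0 0.0 [ 0.74  0.21 -0.61  2.23 -0.71  0.26 -0.45]
honT 0.61 0.6 0.0 0.0 [ 0.81  0.29 -0.6   2.13 -0.71  0.49 -0.11]
honT 0.61 0.9 0.0 0.0 [ 0.85  0.39 -0.6   2.   -0.58  0.7   0.07]
```

Run:
```python
from ik import *
def T(nm,c,z,t,a):
        r=tool(a,t); x=np.array([*c,z])+19*r.as_matrix()[:,2]
        e=ik(x,r); print(nm,z,t,a,round(float(e[0]),1),round(float(e[1]),3),x.round(1),e[2])
for z in (78,110,170):
  for t in (0,.15,.25):
    for a in (0.02,.3): T("honey",(434.2,-85.2),z,t,a)
for z in (102,130,190):
  for t in (0,.2): 
    for a in (0,.3,): T("mol",(427,191),z,t,a)
for z in (100,170):
    for a in (0.02,.15,.3):
        for X in (520,560): T("mid",(X,245),z,.61,a)
```

```text
honey 78 0 0.02 0.0 0.0 [434.2 -85.2  59. ] [ 0.48  0.16 -0.37  2.1   0.07  0.9  -1.47]
honey 78 0 0.3 0.0 0.0 [434.2 -85.2  59. ] [ 0.51  0.16 -0.39  2.1   0.08  0.9  -1.2 ]
honey 78 0.15 0.02 0.0 0.0 [437.  -85.1  59.2] [ 0.58  0.06 -0.43  2.21 -0.01  0.73 -1.39]
honey 78 0.15 0.3 0.0 0.0 [436.9 -84.4  59.2] [ 0.61  0.07 -0.43  2.2  -0.07  0.75 -1.04]
honey 78 0.25 0.02 0.0 0.0 [438.9 -85.1  59.6] [ 0.65  0.   -0.47  2.29 -0.11  0.61 -1.29]
honey 78 0.25 0.3 0.0 0.0 [438.7 -83.8  59.6] [ 0.66  0.02 -0.44  2.27 -0.21  0.65 -0.9 ]
honey 110 0 0.02 0.0 0.0 [434.2 -85.2  91. ] [ 0.52  0.12 -0.41  2.06  0.05  0.98 -1.46]
honey 110 0 0.3 0.0 0.0 [434.2 -85.2  91. ] [ 0.54  0.12 -0.42  2.06  0.06  0.98 -1.18]
honey 110 0.15 0.02 0.0 0.0 [437.  -85.1  91.2] [ 0.63  0.01 -0.47  2.17 -0.04  0.81 -1.36]
honey 110 0.15 0.3 0.0 0.0 [436.9 -84.4  91.2] [ 0.64  0.03 -0.46  2.16 -0.09  0.83 -1.03]
honey 110 0.25 0.02 0.0 0.0 [438.9 -85.1  91.6] [ 0.69 -0.05 -0.5   2.25 -0.14  0.7  -1.27]
honey 110 0.25 0.3 0.0 0.0 [438.7 -83.8  91.6] [ 0.69 -0.03 -0.46  2.23 -0.22  0.74 -0.89]
honey 170 0 0.02 0.0
[... 1912 characters left out ...]
3 0.0 0.0 [530.4 248.2  84.4] [-0.17  0.12 -0.34  2.26  0.64  0.2  -2.36]
mid 100 0.61 0.3 0.0 0.0 [570.4 248.2  84.4] [-0.35  0.18 -0.13  2.19  0.49  0.19 -2.19]
mid 170 0.61 0.02 0.0 0.0 [530.9 245.2 154.4] [ 0.06  0.06 -0.7   2.13  0.71  0.55 -2.71]
mid 170 0.61 0.02 0.0 0.0 [570.9 245.2 154.4] [-0.08  0.13 -0.53  2.05  0.72  0.54 -2.68]
mid 170 0.61 0.15 0.0 0.0 [530.8 246.6 154.4] [ 0.18  0.03 -0.76  2.16  0.56  0.44 -2.44]
mid 170 0.61 0.15 0.0 0.0 [570.8 246.6 154.4] [-0.02  0.11 -0.54  2.09  0.59  0.45 -2.43]
mid 170 0.61 0.3 0.0 0.0 [530.4 248.2 154.4] [ 0.29  0.   -0.82  2.19  0.29  0.36 -2.04]
mid 170 0.61 0.3 0.0 0.0 [570.4 248.2 154.4] [ 0.05  0.09 -0.56  2.11  0.36  0.37 -2.06]
```

```bash
python3 -m handwheel '[{"slide":[0.132,0.273,-0.08],"turn":[0,0.02,0],"hand":0},{"slide":[0.132,0.273,-0.08],"turn":[0,0.02,0],"hand":0},{"slide":[0.132,0.273,-0.08],"turn":[0,0.02,0],"hand":0},{"slide":[0.132,0.273,-0.08],"turn":[0,0.02,0],"hand":0},{"slide":[0,0,0],"turn":[0,0,0],"hand":0}]'
cat > look.py <<'E'
import sys
from plant import *
from vis import *
def shot(n,tag):
    d=get_image(n);cv2.imwrite(f"pics/{tag}.png",d["img"]);pickle.dump(d,open(f"{tag}.pkl","wb"));return d
E
python3 - <<'E'
from look import *
o=observe();print(o['qpos'].round(3).tolist(),o['tcp_pos'],o['orientation'])
d=shot("wrist","w1")
for n,h,g in(("honey",105,(434,-85)),("tin",85,(445,44))): print(n,top_at(d,h,g,45))
E
```

```text
time_s: 1.55
tcp_pos: [439.4, -80.7, 182.4]
orientation: [-2.954, 0.001, -1.559]
ft_force: [-0.3, -0.6, -0.0]
finger_gap: 85.5
[0.765, -0.099, -0.587, 2.032, -0.107, 1.01, -1.334] [439.42789714 -80.71242075 182.44873959] [-2.95436182e+00  9.94383659e-04 -1.55866649e+00]
honey (array([435.9, -85.8]), array([435.7, -85.8]), 29.0, 6170, np.float64(105.2), ((435.2927551269531, -85.59136962890625), (57.13153839111328, 56.976810455322266), 45.83159637451172))
tin (array([446.9,  42.7]), array([447. ,  42.6]), 30.0, 5566, np.float64(85.0), ((446.7518310546875, 42.78696823120117), (57.12981414794922, 59.38252258300781), 12.181453704833984))
```

View pics/w1.png

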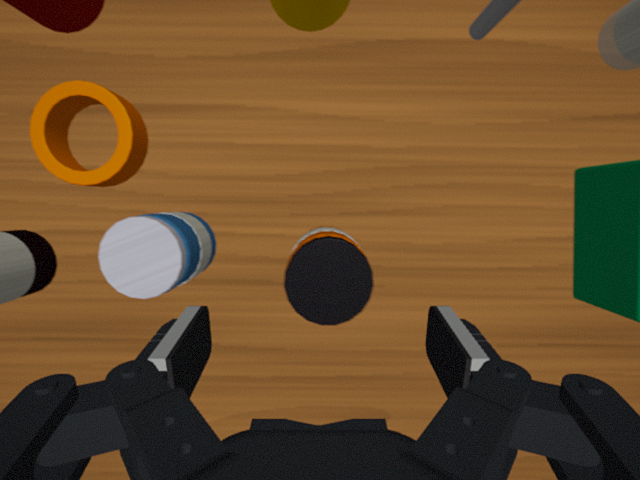

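```bash
python3 -m handwheel '[{"slide":[0,-0.035,-0.2],"turn":[0,0,0],"hand":0},{"slide":[0,0,-0.3],"turn":[0,0,0],"hand":0},{"slide":[0,0,-0.22],"turn":[0,0,0],"hand":0},{"slide":[0,0,-0.1],"turn":[0,0,0],"hand":0},{"slide":[0,0,0],"turn":[0,0,0],"hand":0}]' 60
python3 -m handwheel '[{"slide":[0,0,0],"turn":[0,0,0],"hand":1},{"slide":[0,0,0],"turn":[0,0,0],"hand":1},{"slide":[0,0,0],"turn":[0,0,0],"hand":1},{"slide":[0,0,0],"turn":[0,0,0],"hand":1}]' 60
```

```text
time_s: 2.1
tcp_pos: [435.5, -93.0, 58.0]
orientation: [-2.958, 0.001, -1.569]
ft_force: [-0.4, -0.1, 0.6]
finger_gap: 85.5
time_s: 2.5
tcp_pos: [439.2, -92.7, 61.9]
orientation: [-2.95, -0.002, -1.568]
ft_force: [-1.2, 1.7, 6.7]
finger_gap: 58.4
```

```bash
python3 -m handwheel '[{"slide":[0,0,0.05],"turn":[0,0,0],"hand":1},{"slide":[0,0,0.1],"turn":[0,0,0],"hand":1},{"slide":[0.05,0,0.05],"turn":[0,0,0],"hand":1},{"slide":[0.2,0.03,0],"turn":[0,0,0],"hand":1},{"slide":[0.25,0.05,0],"turn":[0,0,0],"hand":1}]'
python3 -m handwheel '[{"slide":[0.2,0.04,0],"turn":[0,0,0],"hand":1},{"slide":[0.1,0.02,0],"turn":[0,0,0],"hand":1},{"slide":[0,0,0],"turn":[0,0,0],"hand":1},{"slide":[0,0,0],"turn":[0,0,0],"hand":1}]'
python3 - <<'E'
from look import *
o=observe();print(o['qpos'].round(3).tolist(),o['tcp_pos'],o['orientation'],o['ft_force'])
d=shot("scene","s1");w=shot("wrist","w2")
for h in (120,125,130,135):
  for k in (d,w):
    print(h,top_at(k,h,(570,-72),60,9))
E
```

```text
time_s: 3.0
tcp_pos: [513.5, -82.2, 91.0]
orientation: [-2.952, -0.003, -1.571]
ft_force: [-0.1, -0.6, -2.2]
finger_gap: 58.5
time_s: 3.4
tcp_pos: [557.4, -71.5, 89.8]
orientation: [-2.954, -0.0, -1.568]
ft_force: [-1.7, 0.7, -3.7]
finger_gap: 58.8
[0.604, 0.297, -0.604, 1.886, 0.217, 0.831, -1.663] [557.42246946 -71.51607158  89.84559233] [-2.95427729e+00 -1.97844843e-04 -1.56785305e+00] [-1.71193798  0.70944643 -3.73148891]
120 (array([531. , -85.6]), array([531.8, -85.9]), 12.1, 35, np.float64(117.3), ((531.6607666015625, -86.01856994628906), (6.331147193908691, 24.24652862548828), 34.413272857666016))
120 (array([569.9, -52.9]), array([563.8, -60.2]), 35.4, 2492, np.float64(119.6), ((565.6810302734375, -58.827056884765625), (28.420337677001953, 66.61125946044922), 34.676612854003906))
125 (array([531.9, -87. ]), array([531.2, -87.4]), 7.7, 21, np.float64(123.3), ((531.8742065429688, -86.93231201171875), (4.657207012176514, 15.142724990844727), 36.335296630859375))
125 (array([558.9, -88.3]), array([560.8, -79.8]), 35.0, 9516, np.float64(131.6), ((558.9995727539062, -77.34477233886719), (62.93824005126953, 44.88630294799805), 54.0048942565918))
130 (array([531.6, -87.7]), array([531.3, -88.2]), 6.5, 14, np.float64(127.4), ((531.335693359375, -88.19684600830078), (3.748655080795288, 12.533247947692871), 46.20322799682617))
130 (array([556.9, -71.6]), array([556.3, -71.7]), 46.3, 26187, np.float64(133.8), ((556.3169555664062, -71.64762115478516), (67.45401000976562, 63.431304931640625), 46.52131652832031))
135 (array([ 540. , -110.6]), array([ 541. , -109.8]), 5.6, 13, np.float64(137.8), ((539.7645263671875, -110.57734680175781), (4.372031211853027, 11.148179054260254), 34.40354919433594))
135 (array([558.4, -71.7]), array([552.5, -71.1]), 54.4, 27011, np.float64(134.6), ((559.43505859375, -71.87213134765625), (108.23583221435547, 51.003421783447266), 83.40980529785156))
```

View pics/s1.png

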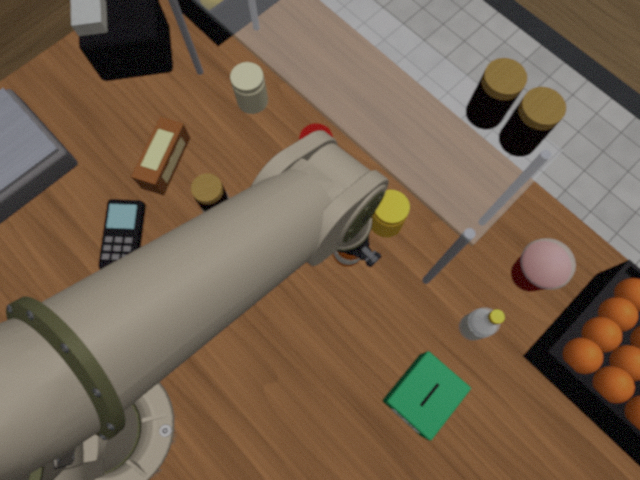

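View pics/w2.png

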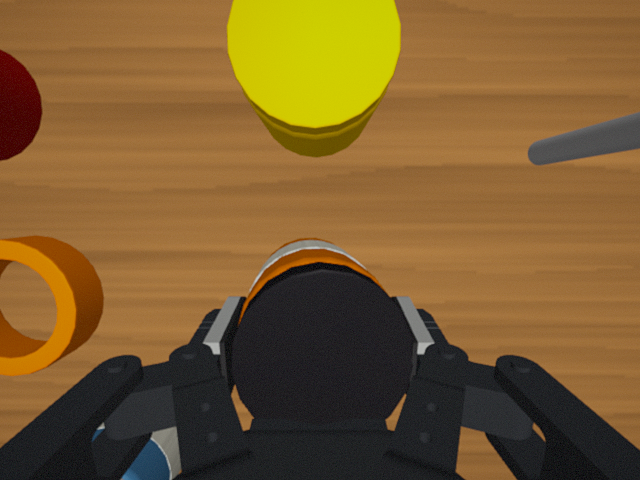

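Run:
```python
from vis import *
w=pickle.load(open("w2.pkl","rb"))
print("honey front/left/right",onplane(w,[(320,266),(231,345),(413,345)],134))
W=cloud(w)
# honey lid by darkness & height
m=(W[...,2]>124)&(W[...,2]<140)&(np.arange(480)[:,None]<420)
m&=(np.arange(640)[None]>228)&(np.arange(640)[None]<414)
vs,us=np.nonzero(m);P=onplane(w,np.stack([us,vs],1),134);print(np.nanmedian(W[m][:,2]),P.max(0),P.min(0))
print("yellow",top_at(w,90,(668,-70),50))
c=[]
m=(abs(W[...,2]-90)<6)&(W[...,0]>600)&(abs(W[...,1]+70)<45)
vs,us=np.nonzero(m);P=onplane(w,np.stack([us,vs],1),90);print(P[:,0].min(),P[:,1].min(),P[:,1].max())
```

```text
honey front/left/right [[ 584.36929352  -71.49952426]
 [ 559.51472463  -44.03659894]
 [ 559.66936395 -100.39259771]]
134.3751175706304 [584.98779138 -43.0886986 ] [ 535.25178756 -100.69219509]
yellow (array([660.8, -69. ]), array([667. , -68.8]), 35.0, 19039, np.float64(90.1), ((657.4110107421875, -68.9969253540039), (50.0881462097168, 68.69853210449219), 0.20108728110790253))
632.3613631816661 -103.32500224455748 -34.604343834119945
```

```bash
python3 -m handwheel '[{"slide":[0.05,0.006,0],"turn":[0,0,0],"hand":1},{"slide":[0.05,0,-0.06],"turn":[0,0,0],"hand":1},{"slide":[0,0,-0.06],"turn":[0,0,0],"hand":1},{"slide":[0,0,-0.04],"turn":[0,0,0],"hand":1},{"slide":[0,0,0],"turn":[0,0,0],"hand":1}]'
```

```text
time_s: 4.0
tcp_pos: [571.5, -70.4, 64.4]
orientation: [-2.956, 0.0, -1.568]
ft_force: [0.2, 0.7, -3.4]
finger_gap: 58.6
```

```bash
python3 -m handwheel '[{"slide":[0,0,-0.01],"turn":[0,0,0],"hand":1},{"slide":[0,0,-0.01],"turn":[0,0,0],"hand":1},{"slide":[0,0,0],"turn":[0,0,0],"hand":1}]'
```

```text
time_s: 4.3
tcp_pos: [572.8, -70.6, 63.3]
orientation: [-2.953, -0.001, -1.568]
ft_force: [0.7, -0.5, -3.1]
finger_gap: 58.7
```

```bash
python3 -m handwheel '[{"slide":[0,0,-0.01],"turn":[0,0,0],"hand":1},{"slide":[0,0,0],"turn":[0,0,0],"hand":1}]'
python3 - <<'E'
from look import *
o=observe();print(o['tcp_pos'],o['ft_force'])
w=shot("wrist","w3");W=cloud(w)
m=(W[...,2]>95)&(W[...,2]<115)&(np.arange(480)[:,None]<420)&(np.arange(480)[:,None]>290)
m&=(np.arange(640)[None]>250)&(np.arange(640)[None]<390)
print(np.nanmedian(W[m][:,2]))
m=(W[...,2]>95)&(W[...,2]<115)&(np.arange(640)[None]>228)&(np.arange(640)[None]<414)&(np.arange(480)[:,None]<420)
vs,us=np.nonzero(m);P=onplane(w,np.stack([us,vs],1),106);print(P.max(0),P.min(0))
E
```

```text
time_s: 4.5
tcp_pos: [573.2, -70.6, 62.2]
orientation: [-2.952, -0.001, -1.568]
ft_force: [0.2, 0.2, -1.3]
finger_gap: 58.7
[573.218008   -70.60457988  62.18397166] [ 0.24328816  0.17739841 -1.28007195]
106.83598062400577
[601.37912522 -41.79163571] [551.23115564 -99.55082126]
```

```bash
python3 -m handwheel '[{"slide":[0,0,-0.008],"turn":[0,0,0],"hand":1},{"slide":[0,0,0],"turn":[0,0,0],"hand":1},{"slide":[0,0,0],"turn":[0,0,0],"hand":0.25},{"slide":[0,0,0],"turn":[0,0,0],"hand":0.0},{"slide":[0,0,0],"turn":[0,0,0],"hand":0.0}]'
```

```text
time_s: 5.05
tcp_pos: [572.9, -70.7, 60.6]
orientation: [-2.953, -0.001, -1.568]
ft_force: [-0.4, 0.3, 0.1]
finger_gap: 85.4
```

```bash
python3 -m handwheel '[{"slide":[-0.02,0,0.1],"turn":[0,0,0],"hand":0},{"slide":[-0.06,0,0.27],"turn":[0,0,0],"hand":0},{"slide":[-0.08,0,0.3],"turn":[0,0,0],"hand":0},{"slide":[-0.1,0,0.2],"turn":[0,0,0],"hand":0},{"slide":[-0.1,0.2,0],"turn":[0,0,0],"hand":0}]'
python3 - <<'E'
from look import *
w=shot("wrist","w4")
print("honey",top_at(w,105,(572,-71),45));print("yel",top_at(w,90,(667,-69),50))
E
```

```text
time_s: 5.55
tcp_pos: [521.1, -44.1, 196.9]
orientation: [-2.945, -0.003, -1.574]
ft_force: [0.5, 1.1, -0.7]
finger_gap: 85.3
honey (array([570.2, -64.4]), array([570. , -64.4]), 28.8, 5815, np.float64(105.2), ((570.0371704101562, -64.6966781616211), (56.62208938598633, 56.187808990478516), 89.8348617553711))
yel (array([667.5, -68.8]), array([667. , -68.7]), 35.6, 8653, np.float64(90.0), ((667.0584106445312, -68.8856201171875), (68.79119110107422, 70.31449890136719), 89.95829772949219))
```

View pics/w4.png

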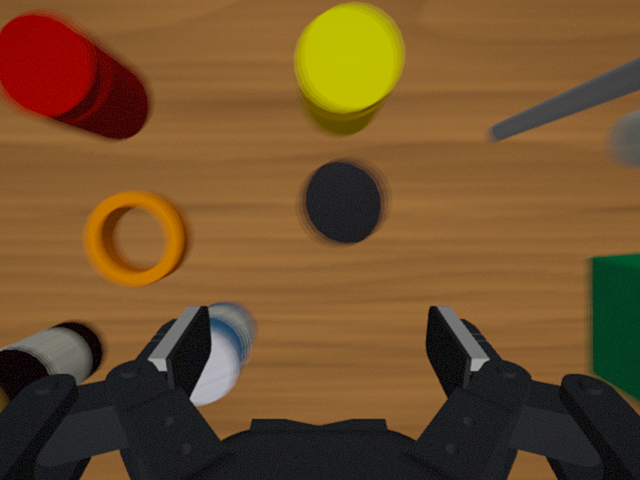

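```bash
python3 -m handwheel '[{"slide":[-0.1,0.28,0],"turn":[0,0,0.04],"hand":0},{"slide":[-0.11,0.29,0],"turn":[0,0,0.04],"hand":0},{"slide":[-0.11,0.29,0],"turn":[0,0,0.04],"hand":0},{"slide":[-0.11,0.29,0],"turn":[0,0,0.04],"hand":0},{"slide":[-0.11,0.25,0],"turn":[0,0,0.03],"hand":0}]';python3 -m handwheel '[{"slide":[-0.05,0.14,0],"turn":[0,0,0],"hand":0},{"slide":[0,0,0],"turn":[0,0,0],"hand":0},{"slide":[0,0,0],"turn":[0,0,0],"hand":0}]'
python3 - <<'E'
from look import *
w=shot("wrist","w5")
print(observe()['tcp_pos'],observe()['orientation'])
print("mol",top_at(w,130,(429,189),45,10))
print("tin",top_at(w,85,(447,43),45))
print("car",top_at(w,60,(419,360),110))
d=shot("top","t5")
print("honey",top_at(d,105,(572,-71),45));print("yel",top_at(d,90,(667,-69),50))
E
```

```text
time_s: 6.1
tcp_pos: [436.5, 171.8, 191.8]
orientation: [-2.952, -0.001, -1.265]
ft_force: [1.0, 0.5, -0.1]
finger_gap: 85.6
time_s: 6.4
tcp_pos: [430.2, 190.6, 191.5]
orientation: [-2.953, -0.001, -1.268]
ft_force: [-0.3, -0.6, 0.0]
finger_gap: 85.4
[430.54674771 189.72209959 191.35286646] [-2.95290702e+00 -1.10660969e-03 -1.26987833e+00]
mol (array([429.4, 191.6]), array([429.3, 191.6]), 29.1, 7135, np.float64(130.2), ((429.04473876953125, 191.50360107421875), (57.035465240478516, 57.04945755004883), 62.31199264526367))
tin (array([446.9,  46.1]), array([446.2,  46.2]), 30.5, 5037, np.float64(85.0), ((446.98626708984375, 46.00096893310547), (60.491119384765625, 57.24072265625), 66.0801010131836))
car (array([421. , 362.6]), array([418.9, 362.7]), 78.8, 14372, np.float64(60.2), ((419.404052734375, 361.4698486328125), (149.07594299316406, 58.040870666503906), 28.078670501708984))
honey (array([565.9, -62.8]), array([565.5, -63.4]), 29.9, 465, np.float64(103.7), ((565.9508056640625, -62.43798065185547), (56.783302307128906, 57.0203857421875), 64.66438293457031))
yel (array([657.4, -67.2]), array([662.8, -67.6]), 34.9, 507, np.float64(88.6), ((653.5733032226562, -67.84839630126953), (51.24866485595703, 66.21031951904297), 1.3125892877578735))
```

View pics/w5.png

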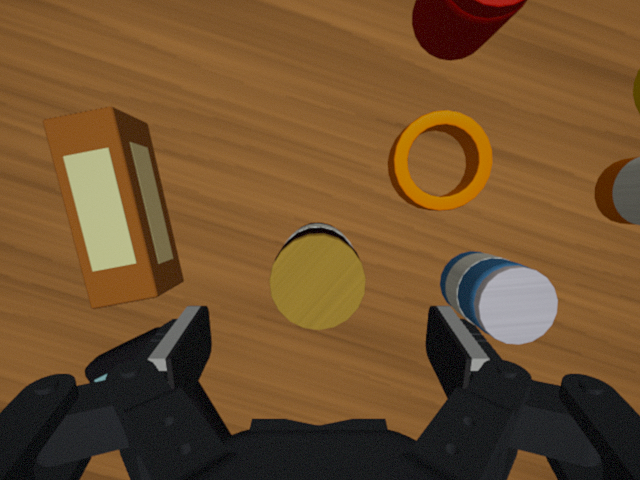

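```bash
python3 -m handwheel '[{"slide":[0.013,0.013,-0.2],"turn":[0,0,0],"hand":0},{"slide":[0,0,-0.28],"turn":[0,0,0],"hand":0},{"slide":[0,0,-0.2],"turn":[0,0,0],"hand":0},{"slide":[0,0,-0.08],"turn":[0,0,0],"hand":0},{"slide":[0,0,0],"turn":[0,0,0],"hand":0}]'
python3 -m handwheel '[{"slide":[0,0,0],"turn":[0,0,0],"hand":1},{"slide":[0,0,0],"turn":[0,0,0],"hand":1},{"slide":[0,0,0],"turn":[0,0,0],"hand":1},{"slide":[0,0,0],"turn":[0,0,0],"hand":1}]' 60
```

```text
time_s: 7.0
tcp_pos: [431.2, 190.7, 74.9]
orientation: [-2.958, 0.0, -1.271]
ft_force: [-0.8, 0.2, -0.1]
finger_gap: 85.4
time_s: 7.4
tcp_pos: [433.4, 192.4, 78.7]
orientation: [-2.951, -0.001, -1.27]
ft_force: [-3.1, -0.8, 6.6]
finger_gap: 58.2
```

```bash
python3 -m handwheel '[{"slide":[0,0,0.05],"turn":[0,0,0],"hand":1},{"slide":[0,0,0.1],"turn":[0,0,0],"hand":1},{"slide":[0.1,0.05,0.03],"turn":[0,0,0],"hand":1},{"slide":[0.25,0.11,0],"turn":[0,0,0],"hand":1},{"slide":[0.25,0.11,0],"turn":[0,0,0],"hand":1}]'
python3 -m handwheel '[{"slide":[0.15,0.07,0],"turn":[0,0,0],"hand":1},{"slide":[0.05,0.03,0],"turn":[0,0,0],"hand":1},{"slide":[0,0,-0.06],"turn":[0,0,0],"hand":1},{"slide":[0,0,-0.06],"turn":[0,0,0],"hand":1},{"slide":[0,0,0],"turn":[0,0,0],"hand":1}]'
```

```text
time_s: 7.9
tcp_pos: [523.8, 231.9, 104.9]
orientation: [-2.952, -0.003, -1.271]
ft_force: [0.2, 0.5, -5.0]
finger_gap: 58.0
time_s: 8.4
tcp_pos: [550.0, 246.3, 83.9]
orientation: [-2.957, -0.002, -1.269]
ft_force: [-0.7, -1.2, -6.8]
finger_gap: 58.1
```

```bash
python3 -m handwheel '[{"slide":[0,0,-0.02],"turn":[0,0,0],"hand":1},{"slide":[0,0,-0.01],"turn":[0,0,0],"hand":1},{"slide":[0,0,0],"turn":[0,0,0],"hand":1}]'
```

```text
time_s: 8.7
tcp_pos: [552.1, 247.6, 81.6]
orientation: [-2.953, -0.001, -1.27]
ft_force: [-0.3, 0.0, -6.4]
finger_gap: 58.2
```

```bash
python3 -m handwheel '[{"slide":[0,0,-0.013],"turn":[0,0,0],"hand":1},{"slide":[0,0,0],"turn":[0,0,0],"hand":1}]';python3 -m handwheel '[{"slide":[0,0,-0.008],"turn":[0,0,0],"hand":1},{"slide":[0,0,0],"turn":[0,0,0],"hand":1}]'
```

```text
time_s: 8.9
tcp_pos: [552.2, 247.8, 79.5]
orientation: [-2.953, -0.001, -1.27]
ft_force: [-0.6, -0.5, -5.9]
finger_gap: 58.4
time_s: 9.1
tcp_pos: [552.6, 248.1, 78.8]
orientation: [-2.952, -0.0, -1.269]
ft_force: [-0.1, -0.2, -2.9]
finger_gap: 58.3
```

```bash
python3 -m handwheel '[{"slide":[0,0,-0.008],"turn":[0,0,0],"hand":1},{"slide":[0,0,0],"turn":[0,0,0],"hand":1},{"slide":[0,0,0],"turn":[0,0,0],"hand":0.25},{"slide":[0,0,0],"turn":[0,0,0],"hand":0.0},{"slide":[0,0,0],"turn":[0,0,0],"hand":0.0}]'
python3 -m handwheel '[{"slide":[0,0,0.2],"turn":[0,0,0],"hand":0},{"slide":[-0.05,0,0.3],"turn":[0,0,0],"hand":0},{"slide":[-0.12,0,0.2],"turn":[0,0,0],"hand":0},{"slide":[-0.1,0,0],"turn":[0.027,-0.08,0],"hand":0},{"slide":[-0.1,0,0],"turn":[0.027,-0.08,0],"hand":0}]'
```

```text
time_s: 9.6
tcp_pos: [552.6, 248.1, 77.5]
orientation: [-2.952, -0.0, -1.269]
ft_force: [0.6, -0.3, -0.6]
finger_gap: 85.3
time_s: 10.1
tcp_pos: [497.9, 249.8, 184.1]
orientation: [-2.68, 0.008, -1.268]
ft_force: [-2.9, 2.8, 0.9]
finger_gap: 85.7
```

```bash
python3 -m handwheel '[{"slide":[0,0,0],"turn":[0.015,-0.048,0],"hand":0},{"slide":[0,0,0],"turn":[0.015,-0.048,0],"hand":0},{"slide":[0,0,0],"turn":[0,0,0],"hand":0},{"slide":[0,0,0],"turn":[0,0,0],"hand":0}]'
python3 - <<'E'
from look import *
w=shot("wrist","w6")
o=observe();print(o['qpos'].round(2),o['tcp_pos'],o['orientation'])
print("mol",top_at(w,130,(549,247),45,10))
for n,g in (("red",(664,140)),("cream",(661,349))): print(n,top_at(w,90,g,50))
E
```

```text
time_s: 10.5
tcp_pos: [496.9, 247.8, 182.7]
orientation: [-2.531, 0.005, -1.268]
ft_force: [0.6, 0.5, 0.7]
finger_gap: 85.1
[ 0.43 -0.13 -0.98  2.16  0.11  0.46 -1.94] [497.44649505 248.30245841 183.09939001] [-2.53035649  0.00614157 -1.26768026]
mol (array([546.8, 247.2]), array([547.5, 247.6]), 29.5, 6821, np.float64(129.9), ((547.4728393554688, 247.2034454345703), (58.42850112915039, 56.624107360839844), 17.26860809326172))
red (array([661.2, 141.9]), array([661.9, 142.5]), 37.0, 5969, np.float64(89.7), ((662.1466674804688, 142.0430145263672), (68.9492416381836, 73.16673278808594), 62.48939514160156))
cream (array([657.3, 349. ]), array([658.4, 348.8]), 37.0, 4923, np.float64(89.6), ((658.1800537109375, 349.336181640625), (73.37226104736328, 68.64091491699219), 27.5546875))
```

View pics/w6.png

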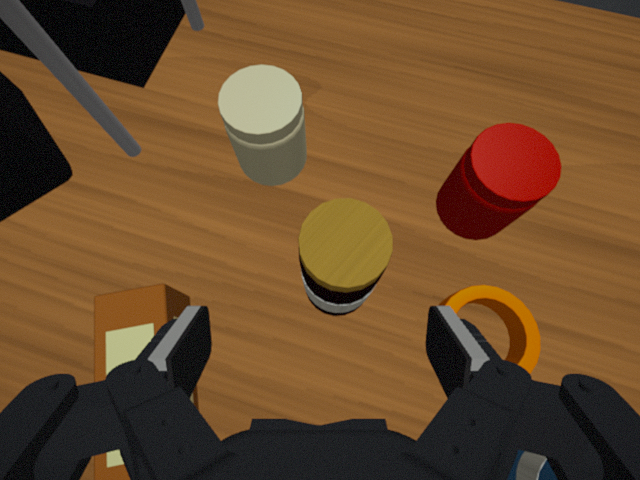

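```bash
python3 -m handwheel '[{"slide":[0.063,-0.094,-0.11],"turn":[0,0,0],"hand":0},{"slide":[0.09,0.028,-0.14],"turn":[0,0,0],"hand":0},{"slide":[0.14,0.043,-0.2],"turn":[0,0,0],"hand":0},{"slide":[0.135,0.043,-0.2],"turn":[0,0,0],"hand":0},{"slide":[0,0,0],"turn":[0,0,0],"hand":0}]';python3 -m handwheel '[{"slide":[0,0,0],"turn":[0,0,0],"hand":0}]'
```

```text
time_s: 11.05
tcp_pos: [541.4, 239.9, 110.5]
orientation: [-2.544, 0.002, -1.274]
ft_force: [-1.3, 0.3, -0.4]
finger_gap: 85.7
time_s: 11.15
tcp_pos: [540.0, 241.1, 112.8]
orientation: [-2.543, 0.003, -1.272]
ft_force: [0.0, 0.9, 0.6]
finger_gap: 85.6
```

```bash
python3 -m handwheel '[{"slide":[0.05,0.028,-0.07],"turn":[0,0,0],"hand":0},{"slide":[0.05,0.02,-0.07],"turn":[0,0,0],"hand":0},{"slide":[0.043,0.02,-0.05],"turn":[0,0,0],"hand":0},{"slide":[0,0,0],"turn":[0,0,0],"hand":0},{"slide":[0,0,0],"turn":[0,0,0],"hand":0}]';python3 - <<'E'
from look import *
o=observe();print(o['qpos'].round(2),o['tcp_pos'],o['orientation'])
w=shot("wrist","w7")
E
```

```text
time_s: 11.65
tcp_pos: [561.6, 250.6, 86.0]
orientation: [-2.539, -0.0, -1.273]
ft_force: [-0.4, 0.3, 0.6]
finger_gap: 85.3
[ 0.25  0.28 -0.88  2.13  1.05  0.41 -2.71] [561.61865311 250.55242179  85.99331868] [-2.53914677e+00 -8.93093713e-05 -1.27266135e+00]
```

View pics/w7.png

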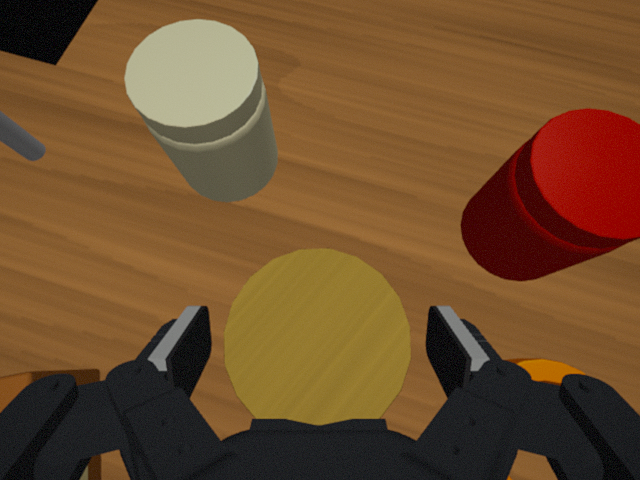

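```bash
python3 -m handwheel '[{"slide":[0,0,0],"turn":[0,0,0],"hand":1},{"slide":[0,0,0],"turn":[0,0,0],"hand":1},{"slide":[0,0,0],"turn":[0,0,0],"hand":1},{"slide":[0,0,0],"turn":[0,0,0],"hand":1}]' 60;python3 -m handwheel '[{"slide":[0,0,0.03],"turn":[0,0,0],"hand":1},{"slide":[0,0,0.06],"turn":[0,0,0],"hand":1},{"slide":[0,0,0],"turn":[0,0,0],"hand":1}]'
python3 - <<'E'
from look import *
o=observe();print(o['qpos'].round(2),o['tcp_pos'],o['orientation'])
w=shot("wrist","w8");W=cloud(w)
for n,g in (("red",(664,140)),("cream",(661,349))): print(n,top_at(w,90,g,50))
u=np.arange(640)[None];v=np.arange(480)[:,None]
m=(W[...,2]>125)&(W[...,2]<160)&(u>225)&(u<412)&(v<410)&(v>240)
print(np.nanmedian(W[m][:,2]))
E
```

```text
time_s: 12.1
tcp_pos: [562.1, 250.4, 86.0]
orientation: [-2.538, -0.001, -1.272]
ft_force: [-3.8, -0.8, 7.9]
finger_gap: 58.4
time_s: 12.4
tcp_pos: [561.2, 249.8, 98.4]
orientation: [-2.541, -0.0, -1.273]
ft_force: [0.9, -0.3, -5.7]
finger_gap: 58.3
[ 0.29  0.26 -0.92  2.12  0.97  0.43 -2.64] [561.17951949 249.8438156   98.36694705] [-2.54062634e+00 -4.39479901e-04 -1.27301376e+00]
red (array([660.9, 144.3]), array([662.7, 143.4]), 37.2, 13463, np.float64(89.8), ((662.4915161132812, 146.72755432128906), (72.32392883300781, 63.90375900268555), 2.3891355991363525))
cream (array([657.4, 348.6]), array([658.6, 348.9]), 37.1, 10958, np.float64(89.7), ((658.5231323242188, 349.20123291015625), (73.61489868164062, 68.6480941772461), 32.812007904052734))
142.58897276342105
```

View pics/w8.png

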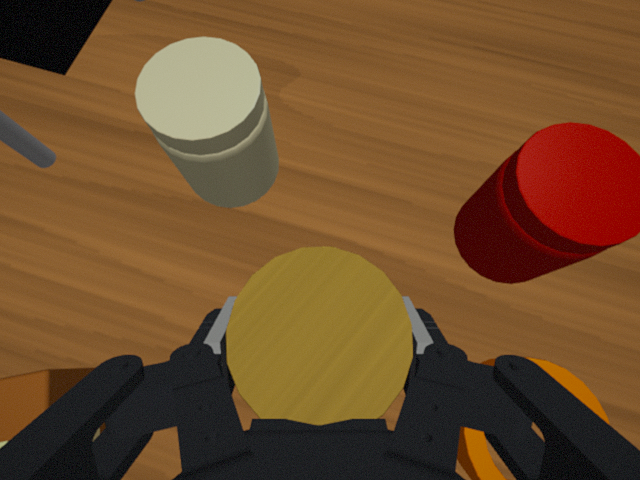

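```bash
cat > circ.py <<'E'
from vis import *
from scipy.optimize import least_squares
def lidfit(w,h,lo=(225,240,415,415),r=29,tol=8):
    W=cloud(w); u=np.arange(640)[None];v=np.arange(480)[:,None]
    m=(abs(W[...,2]-h)<tol)&(u>lo[0])&(u<lo[2])&(v>lo[1])&(v<lo[3])
    # upper boundary per column
    pts=[]
    for c in range(lo[0]+12,lo[2]-12):
        k=np.nonzero(m[:,c])[0]
        if len(k)>10: pts.append((c,k[0]-.5))
    P=onplane(w,pts,h)
    f=least_squares(lambda p:np.hypot(P[:,0]-p[0],P[:,1]-p[1])-p[2],[*P.mean(0),r],loss='soft_l1')
    return f.x.round(1),len(P),np.abs(f.fun).mean().round(2)
E
python3 - <<'E'
from circ import *
w=pickle.load(open("w8.pkl","rb")); print(lidfit(w,142.6)); print(onplane(w,[(320,247),(228,337),(413,337)],142.6))
w=pickle.load(open("w7.pkl","rb")); print(lidfit(w,130))
E
```

```text
(array([549.2, 246.5,  28.4]), 166, np.float64(0.11))
[[576.23247504 254.59459603]
 [540.7026984  272.9560743 ]
 [557.23374387 219.22434105]]
(array([548.9, 247.6,  28.4]), 166, np.float64(0.11))
```

```bash
python3 -m handwheel '[{"slide":[0.1,-0.002,0],"turn":[0,0,0],"hand":1},{"slide":[0.15,-0.002,0],"turn":[0,0,0],"hand":1},{"slide":[0.15,-0.002,0],"turn":[0,0,0],"hand":1},{"slide":[0.15,-0.002,0],"turn":[0,0,0],"hand":1},{"slide":[0.1,-0.002,0],"turn":[0,0,0],"hand":1}]'
python3 - <<'E'
from look import *
from circ import *
o=observe();print(o['qpos'].round(2),o['tcp_pos'],o['orientation'],o['ft_force'])
w=shot("wrist","w9");print(lidfit(w,142.6))
E
```

```text
time_s: 12.95
tcp_pos: [659.9, 247.3, 96.7]
orientation: [-2.542, -0.0, -1.274]
ft_force: [0.9, 0.1, -5.9]
finger_gap: 58.2
[ 0.27  0.46 -0.86  1.9   1.02  0.5  -2.52] [659.92846135 247.32568638  96.71244234] [-2.54211950e+00 -4.79460582e-04 -1.27446906e+00] [ 0.94501677  0.10150372 -5.90905652]
(array([648. , 244. ,  27.9]), 166, np.float64(0.11))
```

View pics/w9.png

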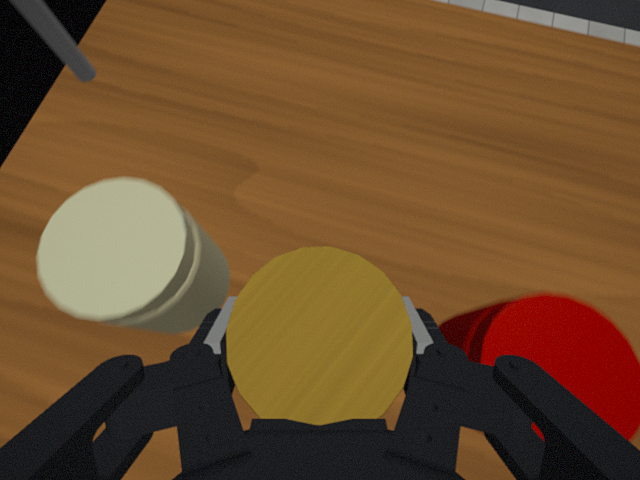

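```bash
python3 -m handwheel '[{"slide":[0.06,0.01,0],"turn":[0,0,0],"hand":1},{"slide":[0,0,-0.03],"turn":[0,0,0],"hand":1},{"slide":[0,0,-0.025],"turn":[0,0,0],"hand":1},{"slide":[0,0,0],"turn":[0,0,0],"hand":1},{"slide":[0,0,0],"turn":[0,0,0],"hand":1}]'
python3 - <<'E'
from look import *
from circ import *
o=observe();print(o['qpos'].round(2),o['tcp_pos'],o['orientation'],o['ft_force'])
w=shot("wrist","w10");print(lidfit(w,133))
t=shot("top","t10");s=shot("scene","s10")
for d in (t,s):
  for n,g in (("red",(664,140)),("cream",(661,349)),("yel",(668,-69))): print(n,top_at(d,90,g,50)[:4])
E
```

```text
time_s: 13.5
tcp_pos: [667.3, 250.4, 89.6]
orientation: [-2.541, -0.001, -1.272]
ft_force: [-0.6, -0.1, -6.0]
finger_gap: 58.1
[ 0.25  0.49 -0.84  1.89  1.05  0.5  -2.54] [667.3019393  250.40565355  89.61881105] [-2.54069759e+00 -6.55567217e-04 -1.27174420e+00] [-0.59324612 -0.12108356 -5.97265763]
(array([655.4, 247. ,  28.5]), 166, np.float64(0.11))
red (array([654.2, 141.7]), array([659.7, 142.4]), 35.2, 514)
cream (array([650., 351.]), array([655.5, 351.5]), 35.6, 510)
yel (array([657.5, -67.6]), array([663.1, -67.6]), 34.8, 492)
red (array([664.4, 139.4]), array([664.6, 139.6]), 36.4, 856)
cream (array([679.8, 357.7]), array([668. , 352.5]), 34.4, 248)
yel (array([668.2, -69.7]), array([668.2, -69.7]), 35.9, 963)
```

View pics/w10.png

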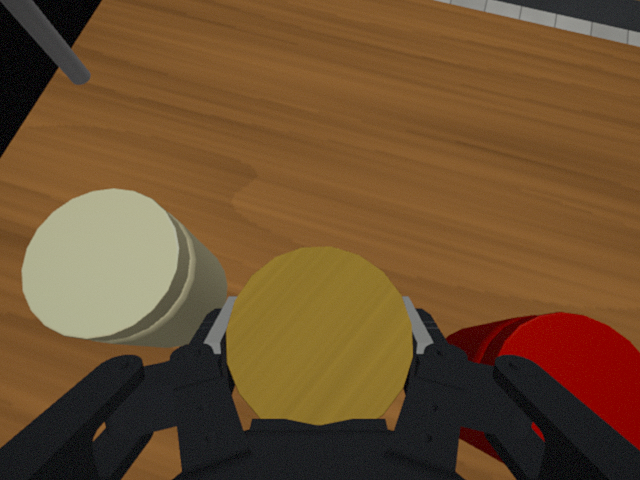

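View pics/s10.png

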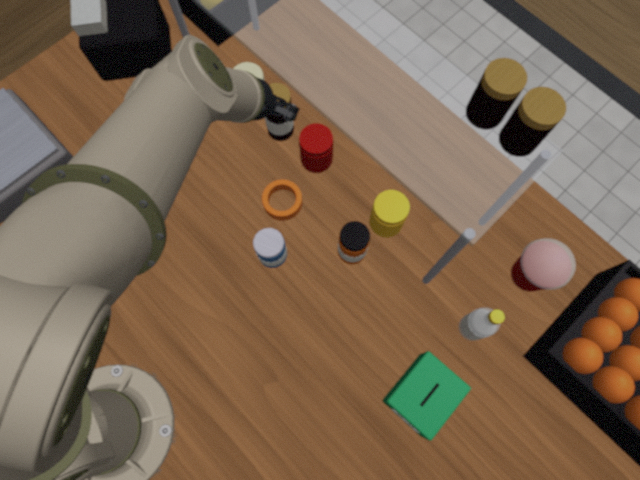

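```bash
python3 -m handwheel '[{"slide":[0.03,-0.005,0],"turn":[0,0,0],"hand":1},{"slide":[0.01,-0.005,-0.01],"turn":[0,0,0],"hand":1},{"slide":[0,0,0],"turn":[0,0,0],"hand":1}]';python3 -m handwheel '[{"slide":[0,0,-0.01],"turn":[0,0,0],"hand":1},{"slide":[0,0,0],"turn":[0,0,0],"hand":1}]'
```

```text
time_s: 13.95
tcp_pos: [674.5, 248.0, 88.2]
orientation: [-2.54, -0.0, -1.274]
ft_force: [-0.4, -0.6, -5.8]
finger_gap: 58.1
time_s: 14.15
tcp_pos: [673.8, 248.7, 86.6]
orientation: [-2.541, -0.0, -1.272]
ft_force: [0.7, 0.5, -5.7]
finger_gap: 58.3
```

```bash
python3 -m handwheel '[{"slide":[0,0,-0.01],"turn":[0,0,0],"hand":1},{"slide":[0,0,0],"turn":[0,0,0],"hand":1}]';python3 - <<'E'
from look import *
from circ import *
w=shot("wrist","w11");print(lidfit(w,130.5))
E
```

```text
time_s: 14.35
tcp_pos: [674.4, 249.0, 86.2]
orientation: [-2.539, -0.0, -1.272]
ft_force: [-0.5, -0.6, -1.5]
finger_gap: 58.5
(array([662.5, 245.7,  28.3]), 166, np.float64(0.11))
```

```bash
python3 -m handwheel '[{"slide":[-0.008,0,-0.008],"turn":[0,0,0],"hand":1},{"slide":[0,0,0],"turn":[0,0,0],"hand":1},{"slide":[0,0,0],"turn":[0,0,0],"hand":0.25},{"slide":[0,0,0],"turn":[0,0,0],"hand":0.12},{"slide":[0,0,0],"turn":[0,0,0],"hand":0.12}]'
python3 -m handwheel '[{"slide":[-0.06,-0.02,0.08],"turn":[0,0,0],"hand":0.12},{"slide":[-0.12,-0.037,0.17],"turn":[0,0,0],"hand":0.12},{"slide":[-0.15,-0.047,0.18],"turn":[0,0,0],"hand":0.12},{"slide":[-0.15,-0.047,0.1],"turn":[0,0,0],"hand":0.12},{"slide":[-0.2,0,0],"turn":[0,0,0],"hand":0.12}]'
python3 -m handwheel '[{"slide":[-0.1,0,0],"turn":[0,0,0],"hand":0.05},{"slide":[0,0,0],"turn":[0,0,0],"hand":0.0},{"slide":[0,0,0],"turn":[0,0,0],"hand":0}]'
python3 - <<'E'
from look import *
w=shot("wrist","w12")
print(observe()['tcp_pos'],observe()['orientation'],observe()['qpos'].round(2))
print("mol",top_at(w,130,(661,245),45,10))
for n,g in (("red",(664,140)),("cream",(661,349))): print(n,top_at(w,90,g,50))
E
```

```text
time_s: 14.9
tcp_pos: [672.8, 249.0, 84.3]
orientation: [-2.54, 0.0, -1.272]
ft_force: [-0.5, 0.1, -0.5]
finger_gap: 75.1
time_s: 15.4
tcp_pos: [571.9, 225.9, 166.0]
orientation: [-2.537, -0.0, -1.274]
ft_force: [-0.6, -0.4, 1.6]
finger_gap: 74.9
time_s: 15.7
tcp_pos: [556.4, 225.5, 164.2]
orientation: [-2.539, -0.001, -1.273]
ft_force: [-0.2, 1.0, 0.7]
finger_gap: 85.4
[556.74699027 225.65242877 164.22278947] [-2.53916104e+00 -4.16854483e-04 -1.27342090e+00] [ 0.67  0.13 -1.22  2.08  0.55  0.48 -2.21]
mol (array([657.8, 245.8]), array([658.4, 246.1]), 31.0, 6647, np.float64(129.6), ((658.400634765625, 246.12681579589844), (61.31674575805664, 56.34138107299805), 14.030803680419922))
red (array([661.9, 141.6]), array([662.8, 142. ]), 36.3, 7760, np.float64(89.8), ((662.8718872070312, 141.98426818847656), (68.7313461303711, 72.10904693603516), 58.73448944091797))
cream (array([658.1, 348.8]), array([659.1, 348.7]), 36.8, 6458, np.float64(89.7), ((658.8355712890625, 349.1385192871094), (71.4393310546875, 70.1768569946289), 17.123659133911133))
```

View pics/w12.png

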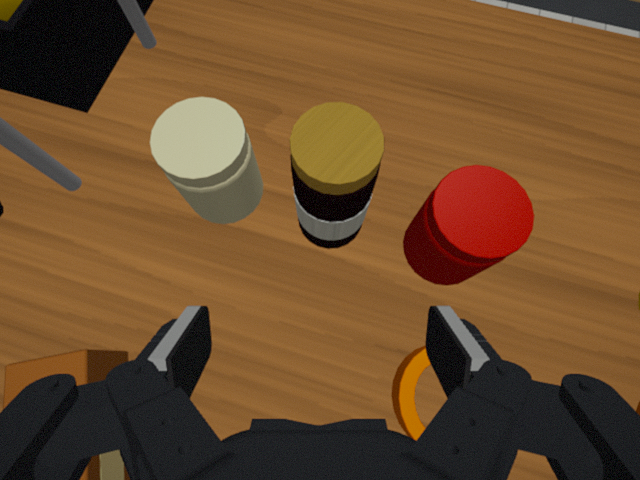

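```bash
python3 -m handwheel '[{"slide":[-0.18,0.17,0.04],"turn":[-0.025,0.08,0],"hand":0},{"slide":[-0.18,0.18,0.04],"turn":[-0.025,0.08,0],"hand":0},{"slide":[-0.18,0.18,0.04],"turn":[-0.025,0.08,0],"hand":0},{"slide":[-0.18,0.18,0.04],"turn":[-0.025,0.08,0],"hand":0},{"slide":[-0.18,0.18,0],"turn":[-0.013,0.046,0],"hand":0}]'
python3 -m handwheel '[{"slide":[0,0,0],"turn":[0,0,0.06],"hand":0},{"slide":[0,0,0],"turn":[0,0,0.06],"hand":0},{"slide":[0,0,0],"turn":[0,0,0],"hand":0},{"slide":[0,0,0],"turn":[0,0,0],"hand":0}]'
python3 - <<'E'
from look import *
w=shot("wrist","w13")
print(observe()['tcp_pos'],observe()['orientation'],observe()['qpos'].round(2))
print("car",top_at(w,60,(419,361),110))
s=shot("scene","s13")
for n,g,h in (("red",(664,140),90),("cream",(661,349),90),("yel",(668,-69),90),("mol",(661,245),130),("honey",(570,-66),105),("tin",(447,43),85),("box",(464,-359),75)): print(n,top_at(s,h,g,45 if n!="box" else 100))
E
```

```text
time_s: 16.25
tcp_pos: [422.8, 360.5, 187.5]
orientation: [3.138, 0.0, -1.275]
ft_force: [1.1, -0.5, -0.1]
finger_gap: 85.4
time_s: 16.65
tcp_pos: [421.9, 359.2, 186.9]
orientation: [-3.141, -0.0, -1.087]
ft_force: [-0.3, -0.0, -0.4]
finger_gap: 85.7
[421.86809495 358.97278248 187.14192489] [-3.14045816e+00 -6.79897064e-04 -1.08687974e+00] [ 0.12  0.52 -1.21  1.6   0.5   1.37 -2.23]
car (array([424. , 366.5]), array([418.9, 363.9]), 78.7, 13714, np.float64(60.6), ((419.0956726074219, 363.8390808105469), (149.04971313476562, 54.649627685546875), 28.099557876586914))
red (array([664.5, 139.4]), array([664.6, 139.6]), 36.4, 854, np.float64(90.3), ((664.8334350585938, 140.24192810058594), (71.06893157958984, 69.33313751220703), 46.259864807128906))
cream (array([660.5, 348.6]), array([660.2, 348.3]), 37.9, 777, np.float64(90.5), ((660.14892578125, 349.11865234375), (71.63784790039062, 71.30245971679688), 6.977480411529541))
yel (array([668.3, -69.7]), array([668. , -69.6]), 36.0, 959, np.float64(90.0), ((668.4970703125, -69.45152282714844), (69.07235717773438, 68.707763671875), 46.220279693603516))
mol (array([660.8, 244.8]), array([661.7, 244.2]), 31.2, 611, np.float64(130.3), ((660.1070556640625, 244.82144165039062), (60.48048782348633, 56.041229248046875), 47.263519287109375))
honey (array([570.3, -65.2]), array([570.2, -64.9]), 29.6, 728, np.float64(104.9), ((570.6358032226562, -65.26396179199219), (57.39094161987305, 56.54288864135742), 46.2056999206543))
tin (array([447.1,  42.9]), array([447.1,  43. ]), 29.6, 696, np.float64(84.8), ((446.9101867675781, 43.117794036865234), (58.310829162597656, 55.52052688598633), 47.57952880859375))
box (array([ 463.7, -359.8]), array([ 464.6, -359.5]), 75.7, 3986, np.float64(74.3), ((464.5853271484375, -359.03680419921875), (119.55640411376953, 100.0940170288086), 4.363449573516846))
```

View pics/w13.png

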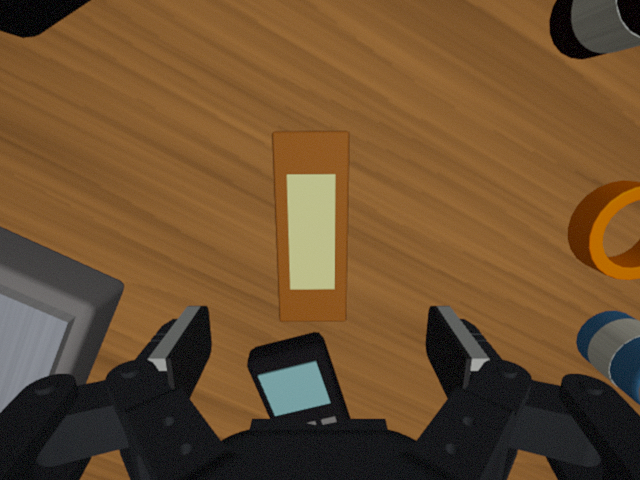

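```bash
python3 -m handwheel '[{"slide":[-0.017,0.021,-0.28],"turn":[0,0,0],"hand":0},{"slide":[0,0,-0.3],"turn":[0,0,0],"hand":0},{"slide":[0,0,-0.3],"turn":[0,0,0],"hand":0},{"slide":[0,0,-0.22],"turn":[0,0,0],"hand":0},{"slide":[0,0,0],"turn":[0,0,0],"hand":0}]'
python3 -m handwheel '[{"slide":[0,0,0],"turn":[0,0,0],"hand":0},{"slide":[0,0,0],"turn":[0,0,0],"hand":1},{"slide":[0,0,0],"turn":[0,0,0],"hand":1},{"slide":[0,0,0],"turn":[0,0,0],"hand":1},{"slide":[0,0,0],"turn":[0,0,0],"hand":1}]' 60
```

```text
time_s: 17.25
tcp_pos: [417.1, 359.3, 18.5]
orientation: [3.136, -0.003, -1.085]
ft_force: [-0.0, -0.8, -0.5]
finger_gap: 85.2
time_s: 17.75
tcp_pos: [419.8, 363.4, 24.9]
orientation: [-3.136, -0.001, -1.084]
ft_force: [-0.8, -0.7, 7.5]
finger_gap: 54.1
```

```bash
python3 -m handwheel '[{"slide":[0,0,0.15],"turn":[0,0,0],"hand":1},{"slide":[0,0,0.25],"turn":[0,0,0],"hand":1},{"slide":[0.02,-0.05,0.25],"turn":[0,0,0],"hand":1},{"slide":[0.05,-0.15,0.2],"turn":[0,0,0],"hand":1},{"slide":[0.07,-0.25,0],"turn":[0,0,-0.02],"hand":1}]'
python3 -m handwheel '[{"slide":[0.07,-0.28,0],"turn":[0,0,-0.02],"hand":1},{"slide":[0.07,-0.28,0],"turn":[0,0,-0.02],"hand":1},{"slide":[0.06,-0.28,0],"turn":[0,0,-0.02],"hand":1},{"slide":[0.04,-0.28,0],"turn":[0,0,-0.02],"hand":1},{"slide":[0,-0.28,0],"turn":[0,0,-0.02],"hand":1}]'
```

```text
time_s: 18.25
tcp_pos: [440.1, 298.7, 155.5]
orientation: [-3.132, 0.001, -1.11]
ft_force: [0.6, 0.0, -2.7]
finger_gap: 54.2
time_s: 18.75
tcp_pos: [476.3, 82.9, 150.8]
orientation: [-3.139, -0.002, -1.274]
ft_force: [0.5, 0.0, -2.0]
finger_gap: 54.2
```

```bash
python3 -m handwheel '[{"slide":[0,-0.28,0],"turn":[0,0,-0.02],"hand":1},{"slide":[-0.02,-0.28,0],"turn":[0,0,-0.02],"hand":1},{"slide":[-0.02,-0.28,0],"turn":[0,0,-0.02],"hand":1},{"slide":[-0.02,-0.28,0],"turn":[0,0,-0.02],"hand":1},{"slide":[-0.03,-0.28,0],"turn":[0,0,-0.02],"hand":1}]'
python3 -m handwheel '[{"slide":[-0.03,-0.28,0],"turn":[0,0,-0.02],"hand":1},{"slide":[-0.02,-0.28,0],"turn":[0,0,-0.02],"hand":1},{"slide":[0,-0.15,0],"turn":[0,0,0],"hand":1},{"slide":[0,0,-0.2],"turn":[0,0,0],"hand":1},{"slide":[0,0,-0.2],"turn":[0,0,0],"hand":1}]'
python3 -m handwheel '[{"slide":[0,0,0],"turn":[0,0,0],"hand":1},{"slide":[0,0,0],"turn":[0,0,0],"hand":1}]'
python3 - <<'E'
from look import *
w=shot("wrist","w14");s=shot("scene","s14");t=shot("top","t14")
print(observe()['tcp_pos'],observe()['orientation'],observe()['qpos'].round(2))
E
```

```text
time_s: 19.25
tcp_pos: [461.9, -127.0, 150.9]
orientation: [-3.139, -0.003, -1.43]
ft_force: [2.4, 0.7, -2.5]
finger_gap: 54.4
time_s: 19.75
tcp_pos: [455.2, -233.3, 90.5]
orientation: [-3.138, -0.003, -1.495]
ft_force: [-1.3, 0.0, -3.2]
finger_gap: 54.3
time_s: 19.95
tcp_pos: [454.8, -231.3, 91.0]
orientation: [-3.14, -0.001, -1.491]
ft_force: [0.3, 0.5, -2.7]
finger_gap: 54.2
[ 455.88245277 -231.76952791   92.00481569] [-3.13771663e+00 -2.58495698e-03 -1.49117075e+00] [ 1.31  0.5  -1.13  1.83  0.5   1.13 -1.48]
```

View pics/w14.png

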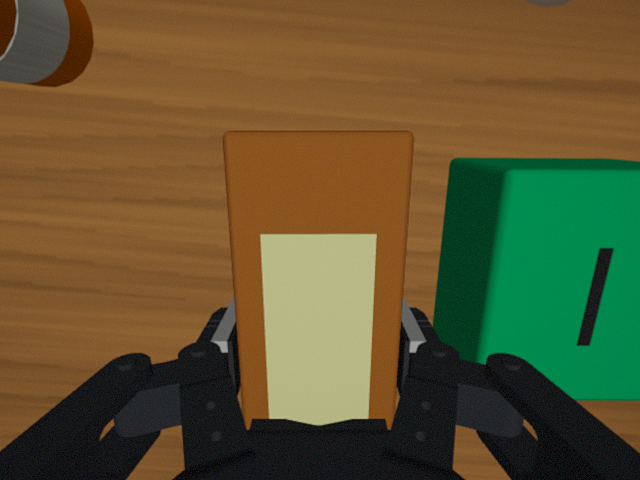

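View pics/s14.png

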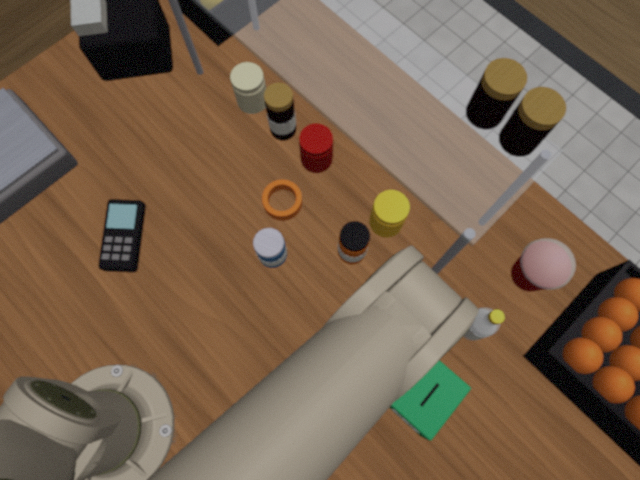

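Run:
```python
from vis import *
w=pickle.load(open("w14.pkl","rb"));W=cloud(w)
h=np.nanmedian(W[150:400,270:370,2]);print("h",h)
u=np.arange(640)[None];v=np.arange(480)[:,None]
m=(abs(W[...,2]-h)<5)&(u>215)&(u<420)&(v<290)
vs,us=np.nonzero(m);P=onplane(w,np.stack([us,vs],1),h);print(cv2.minAreaRect(P.astype(np.float32)),P.max(0),P.min(0))
m=(abs(W[...,2]-75)<5)&(u>440);vs,us=np.nonzero(m);P=onplane(w,np.stack([us,vs],1),75);print("box",P.max(0),P.min(0),cv2.minAreaRect(P.astype(np.float32)))
for n in "t14","s14":
    d=pickle.load(open(n+".pkl","rb"));print(n,top_at(d,75,(464,-359),100))
```

```text
h 126.7763000272328
((504.9073791503906, -226.49281311035156), (47.83940505981445, 53.750030517578125), 4.61601448059082) [ 530.76090337 -198.1096046 ] [ 478.94098334 -255.11931191]
box [ 524.28664448 -303.37590015] [ 406.37683869 -401.33395473] ((464.2048645019531, -351.9438781738281), (118.90892791748047, 89.81776428222656), 4.453686714172363)
t14 (array([ 447.2, -401.4]), array([ 462.4, -398.7]), 58.8, 235, np.float64(73.7), ((462.3250732421875, -398.1604309082031), (117.3492660522461, 18.229440689086914), 3.9019503593444824))
s14 (array([ 462.5, -369.5]), array([ 464.7, -364.3]), 72.9, 3214, np.float64(74.3), ((465.03314208984375, -364.837158203125), (119.5886459350586, 88.46581268310547), 4.245595455169678))
```

```bash
python3 -m handwheel '[{"slide":[0.01,-0.07,-0.05],"turn":[0,0,0],"hand":1},{"slide":[0,0,-0.2],"turn":[0,0,0],"hand":1},{"slide":[0,0,-0.12],"turn":[0,0,0],"hand":1},{"slide":[0,0,-0.04],"turn":[0,0,0],"hand":1},{"slide":[0,0,0],"turn":[0,0,0],"hand":1}]'
python3 -m handwheel '[{"slide":[0,0,-0.01],"turn":[0,0,0],"hand":1},{"slide":[0,0,0],"turn":[0,0,0],"hand":1}]'
python3 -c "
from plant import *
o=observe();print(o['tcp_pos'],o['orientation'],o['ft_force'])"
```

```text
time_s: 20.6
tcp_pos: [456.0, -242.4, 28.2]
orientation: [-3.141, -0.0, -1.492]
ft_force: [0.2, -0.7, -2.2]
finger_gap: 54.3
time_s: 20.8
tcp_pos: [457.0, -242.5, 28.0]
orientation: [-3.139, -0.002, -1.492]
ft_force: [0.4, 0.5, -3.0]
finger_gap: 54.3
[ 456.95220839 -242.49775398   28.03783066] [-3.13853185e+00 -1.86160919e-03 -1.49163777e+00] [ 0.44060251  0.5266568  -2.99068618]
```

```bash
python3 -m handwheel '[{"slide":[-0.005,0.006,-0.018],"turn":[0,0,0],"hand":1},{"slide":[0,0,0],"turn":[0,0,0],"hand":1}]'
python3 -m handwheel '[{"slide":[0,0,-0.007],"turn":[0,0,0],"hand":1},{"slide":[0,0,0],"turn":[0,0,0],"hand":1}]'
```

```text
time_s: 21.0
tcp_pos: [456.0, -241.5, 25.0]
orientation: [-3.139, -0.002, -1.492]
ft_force: [1.5, -0.4, -0.8]
finger_gap: 54.3
time_s: 21.2
tcp_pos: [456.0, -241.5, 24.9]
orientation: [-3.139, -0.002, -1.492]
ft_force: [-5.1, -0.3, 13.8]
finger_gap: 54.3
```

```bash
python3 -m handwheel '[{"slide":[0,0,0.004],"turn":[0,0,0],"hand":0.25},{"slide":[0,0,0],"turn":[0,0,0],"hand":0.15},{"slide":[0,0,0],"turn":[0,0,0],"hand":0.15},{"slide":[0,0,0.1],"turn":[0,0,0],"hand":0.15},{"slide":[0,0,0.28],"turn":[0,0,0],"hand":0.15}]'
python3 -m handwheel '[{"slide":[0,0,0.3],"turn":[0,0,0],"hand":0.15},{"slide":[-0.05,0,0.3],"turn":[0,0,0],"hand":0.1},{"slide":[-0.15,-0.2,0.1],"turn":[0,0,0],"hand":0},{"slide":[-0.2,-0.25,0],"turn":[0,0,0],"hand":0},{"slide":[-0.2,-0.25,0],"turn":[0,0,0],"hand":0}]'
python3 -m handwheel '[{"slide":[-0.18,-0.25,0],"turn":[0,0,0],"hand":0},{"slide":[-0.18,-0.25,0],"turn":[0,0,0],"hand":0},{"slide":[-0.18,-0.25,0],"turn":[0,0,0],"hand":0},{"slide":[0,0,0],"turn":[0,0,0],"hand":0},{"slide":[0,0,0],"turn":[0,0,0],"hand":0}]'
python3 - <<'E'
from look import *
s=shot("scene","s15");t=shot("top","t15")
print(observe()['tcp_pos'])
for n,h,g,r in (("red",90,(664,140),50),("cream",90,(661,349),50),("yel",90,(668,-69),50),("mol",130,(661,245),45),("honey",105,(570,-66),45),("tin",85,(447,43),45),("tape",30,(539,115),60),("spray",150,(627,-340),40),("carton",60,(455,-241),90),("box",75,(464,-359),100)):
  for d in (s,t): print(n,top_at(d,h,g,r))
E
```

```text
time_s: 21.7
tcp_pos: [453.2, -240.4, 79.5]
orientation: [3.139, 0.003, -1.491]
ft_force: [0.7, -0.3, 1.1]
finger_gap: 72.1
time_s: 22.2
tcp_pos: [365.2, -347.1, 188.0]
orientation: [-3.139, -0.003, -1.489]
ft_force: [0.2, -0.7, 0.1]
finger_gap: 85.4
time_s: 22.7
tcp_pos: [283.7, -459.4, 186.5]
orientation: [-3.139, -0.0, -1.494]
ft_force: [0.4, 0.5, -0.2]
finger_gap: 85.4
[ 285.6411889  -457.63620997  186.69137422]
red (array([664.1, 139.3]), array([664.1, 139.6]), 36.8, 861, np.float64(90.2), ((664.295654296875, 139.5570526123047), (72.19113159179688, 69.01844024658203), 30.41499900817871))
red (array([654.4, 141.9]), array([659.6, 142. ]), 34.8, 515, np.float64(88.8), ((651.2208862304688, 142.00144958496094), (51.24972915649414, 66.2733154296875), 1.3129884004592896))
cream (array([660.3, 348.8]), array([660.3, 348.5]), 37.7, 777, np.float64(90.4), ((660.4478759765625, 348.39288330078125), (75.02926635742188, 68.04840087890625), 49.40237808227539))
cream (array([650.3, 350.9]), array([656.4, 351.2]), 35.5, 509, np.float64(88.6), ((646.4599609375, 350.3946533203125), (51.2186965942
[... 2313 characters left out ...]
, 78.8, 2451, np.float64(59.8), ((456.321533203125, -240.8899688720703), (149.87220764160156, 54.769798278808594), 4.598136901855469))
carton (array([ 451.2, -238.6]), array([ 451.9, -239. ]), 78.9, 1447, np.float64(59.2), ((451.7596435546875, -238.23484802246094), (149.93496704101562, 56.2293701171875), 4.693739891052246))
box (array([ 463.7, -359.9]), array([ 464.6, -359.5]), 75.7, 3983, np.float64(74.3), ((464.53143310546875, -359.2601013183594), (119.7093276977539, 99.7092514038086), 4.418312072753906))
box (array([ 459.8, -357.3]), array([ 459.3, -356.7]), 75.5, 2112, np.float64(73.8), ((460.16436767578125, -356.925537109375), (119.99744415283203, 100.2206039428711), 4.439515590667725))
```

View pics/s15.png

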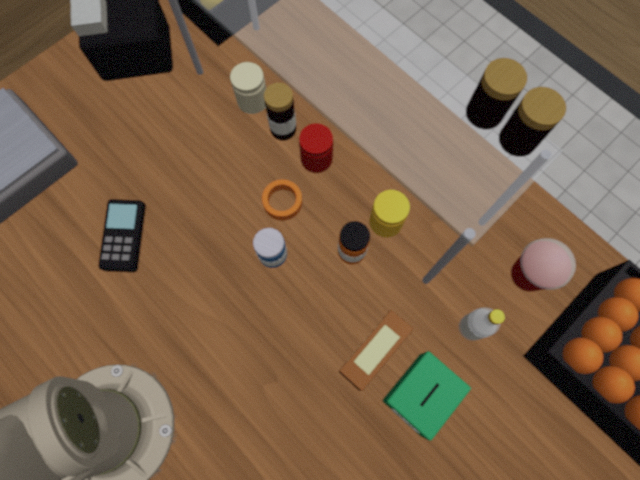

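View pics/t15.png

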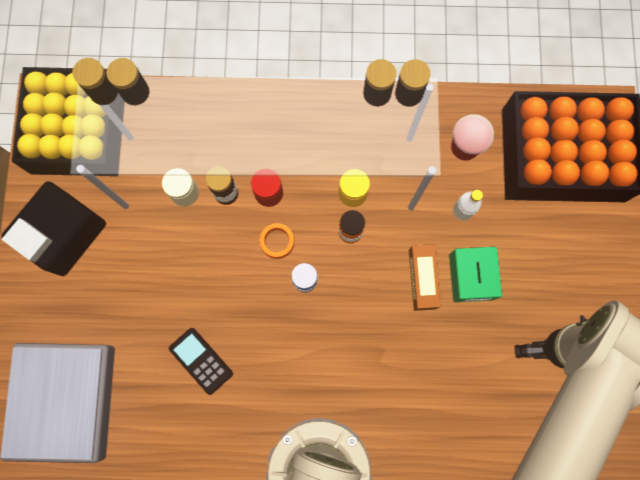

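```bash
python3 -c "
from plant import *
print(observe()['qd'].round(3),observe()['time_s']);print(job_done())"
```

```text
[-0.016 -0.005 -0.007  0.009  0.004 -0.004 -0.001] 22.8
the job is handed in; nothing more can be done
None
```

I set out the counter and handed the job in at about 22.8 s. The last scene and top pictures put all three items inside the tolerances.

| Item | Measured position | Limit |
|---|---|---|
| Molasses jar | about 2 mm off the cream–red line, about 105 mm from each jar | 14 mm; 117 mm |
| Honey jar | about 98 mm in front of the yellow jar, about 6 mm to its left | 96 ±12 mm; 14 mm |
| Carton | about 118.5 mm left of the box, under 1 mm off centre lengthwise, parallel to about 0.005 rad | 117.5 ±12 mm; 15 mm; 0.1 rad |

- **Molasses:** I set it down once in front of the row and gripped it again with the tool tilted about 35 degrees to get it under the shelf.
- **Honey:** its 6 mm sideways offset appeared when the gripper let go. I left it because it was well inside the limit.
- **Everything else:** the other jars, tin, tape and spray bottle read within about 1.5 mm of their starting positions. Both glass jars stand upright and were set down slowly.
- **Camera disagreement:** the two fixed cameras differ by a steady 3–5 mm. The wrist camera mostly matched the scene camera, so I used that one and relied on distances between objects. Its view of the row was 2–3 mm off in places.

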